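# Clamp a laminated block in the bench screw press with its folding crank

### The arm

A 6-joint arm with a two-finger parallel gripper is mounted at the origin on the work surface. World frame = base frame: x ahead of the robot, y to its left, z up, the work surface at z = 0. Lengths are in m, angles in rad, forces in N, time in s.
With the tool pointing down it reaches from about 0.425 to 0.95 m from the base axis. Payload 3.5 kg.
Tool frame: the origin (TCP) lies on the mounting face of the last link; the fingertips stand 173 mm ahead of it and the grasp point (between the pads) lies 155 mm ahead of it; z points along the fingers, x is the direction in which the jaws open and shut, and the axes are right-handed (so a half turn about z gives the same grasp; the last joint's range is limited). The gripper opens to 85 mm and grips with 20 to 120 N. Pads are 22 mm wide; open, the fingers measure 114 mm over their backs; the gripper's body (76 mm by 85 mm) begins 54 mm behind the grasp point. The pads swing forward as they close: fully open they stand 13 mm farther back than shut.
Start: joints at [1.151, 0.286, 1.577, -0, 1.279, -0.15], TCP at [0.18, 0.651, 0.405] pointing down, gripper open.
Joint ranges: [-2.77, 2.77], [-0.9, 2.22], [0.21, 2.48], [-1.53, 4.67], [0.24, 2.81], [-2.84, 2.84]. Speed limits (rad/s): [2.79, 2.79, 3.14, 3.14, 3.14, 3.14].

### API

Orientations are given as a unit quaternion [x, y, z, w].
In Python, from plant import get_state, read_camera, sign_off gives the robot as it stands.
- The arm moves only by the shell command python3 -m jog 'ROWS' [FORCE]. ROWS is JSON, a list of rows, each an object of numbers: "grip": the closure, from 0 (fully open) to 1 (shut); "x", "y", "z": the shift along the tool's x, y, z in mm; "rx", "ry", "rz": the turn, a rotation vector about the tool's x, y, z in degrees. A call has 1 to 8 rows; each row shifts and turns the commanded pose from where the row before left it, along the tool's axes as they then stand; what a row does not reach is not made up. A row lasts 1/12 s, in which the tool goes at most 41.7 mm and 7.16 degrees, less where a joint would pass 70% of its speed; a pose out of reach is approached as far as the arm can. A call with a gripper value outside its range is refused whole. The fingers move at their own pace and stop on an object; FORCE is the grip in N (left out, the last holds). Time passes only in rows, so rows that do not move let the fingers close. It gives the time, the measured TCP pose, the force and the opening at its end, in the units of the state.
- get_state(): the state, without advancing time (a new reading comes with each control period).
- read_camera(name): name is "scene" or "top"; returns a dict with "frame" (384x512x3 uint8, red, green, blue), "intrinsics" (3x3 intrinsics, pixels), "R" (3x3) and "t" (3): a world point X has camera coordinates R X + t. Camera axes: x right, y down, z forward; pixel columns grow to the right and rows downward; lengths in m; the calibration is good to about 2 mm. A picture is of the moment at which its call begins. There is no depth.
- sign_off(): hands the job in, once; it reports no verdict.
The state is a dict: "time": time; "qpos": joint angles; "dq": joint speeds; "joint_efforts": joint torques, N m; "eef_pos": TCP position; "tcp_rot": TCP orientation; "contact_force": force on the tool from outside, world axes, zero at the start; "wrist_torque": the same for the moment, N m; "opening": opening from 0.0 (shut) to 1.0 (fully open).
Only numpy, scipy, OpenCV 4.12 (cv2) and the standard library are available. Lean on these libraries where they do the work, as an engineer would, in place of code of your own. Each camera call takes 0.05 s, during which the arm holds its last target.

### The job

Clamp the wooden block in the bench press: first swing the folding crank handle fully out so that it stands upright, before turning the crank at all; then crank clockwise (seen from above) until you feel the pressing plate meet the block, and one sixth of a turn further but not much more, so that the block is held firmly without being bruised. Finally fold the handle back down flat along its arm, without unwinding the screw, and let go. Do not shift the block or the other things on the bench.

Things in the scene. Friction and masses are not known exactly. Their poses are not given: they have to be found in the camera images.
- crank (a joint): Crank angle (rad) about the vertical screw axis; starts between -0.7 and 0.7 and grows when turned clockwise seen from above, which lowers the pressing plate 20 mm per turn (3.2 mm/rad). Turning it freely takes 8.6 N at the knob (0.6 N m). Let go, the screw holds by friction, but when clamped some 4 N backwards at the handle unwinds it.
- handle (a joint): Fold angle of the handle (rad) about its level pivot at the end of the crank arm: 0 = folded flat (the start), above the arm and pointing inward to the screw axis; 1.571 = upright against its stop, parallel to the screw axis. The pivot is stiff (0.09 N m, 1.4 N at the knob); the handle stays at any angle where it is left.
- crank_axis (a point): Point fixed on the press, on the screw axis, at the height of the handle's pivot, 228 mm above the bench; z up. The top of the green crossbeam (60 x 260 mm) lies 45 mm below it, hub and arm between. The press is fixed to the bench: base 180 x 260 mm, 20 mm high, two round columns.
- handle_pivot (a point): Point on the crank arm on the handle's pivot axis, 70 mm from the screw axis; it turns with the crank. x points outward along the arm, y along the pivot axis, z up. The steel arm is 18 mm wide; its top face is 18 mm below this point.
- block: The wooden block to clamp, 100 x 75 mm, thickness not measured, loose on the bed (0.2 kg). Origin: centre of its underside, z up. The plate meets it after 2.7 to 6.7 rad of cranking, to be felt. The plate is sprung (30 N/mm): past contact each radian adds about 90 N of clamping and 4 N at the handle. 1.05 rad (1/6 turn) past contact is right.
- bed: The fixed plywood board, 140 x 100 mm, on the press's base on which the block lies; its height is not the same each time. Origin: centre of its underside, z up; 30 mm thick, its lower part sunk in the base.
- mallet: A wooden mallet lying on the bench: head 60 x 110 x 55 mm, round handle 24 mm thick, 260 mm long in all. Origin: on the bench under the middle of the handle part, the head 100 mm along +x. Leave it alone.
- bottle: A closed yellow bottle standing on the bench, 60 mm wide, 140 mm tall, origin at the centre of its underside. Leave it alone.
- square: A try square lying flat on the bench: wooden stock 120 x 20 x 18 mm, steel blade 35 x 150 mm. Origin: underside of the middle of the stock. Leave it alone.
- knob_center (a point): Centre of the black ball knob, 32 mm in diameter, at the handle's end, 64 mm from the pivot; it spins freely about the handle. x points along the handle to the pivot. The handle's steel stem is 13 mm thick. Folded, the knob lies 2 mm above the arm near the screw axis; it is wider than the arm, so fingers from above can straddle both. Pinched along the pivot axis, it can roll between the fingers.
Mind the look-alikes: they are no part of the job. What is shaped like the block but green or orange is not meant.

How it is judged:
By the outcome, as a careful person would: the job done as asked, in the order asked, and still so for the second after the job is handed in, with the robot touching nothing.
It also fails if it takes over 72 s, if anything falls off the work surface, if the arm or the gripper's body presses on something with over 40 N, if the wrist force passes 120 N, or if a joint passes its speed limit or range.

## Working session

There is one attempt and no reset: what is moved stays moved. The work goes in short steps, Python scripts to look and compute and a shell command to move; the robot and the scene stay as the last step left them, time stands still between calls to the robot, and variables do not carry over. Pictures are saved under pics/ and viewed, and the job is handed in when it is done.

```bash
ls; mkdir -p pics; python3 - <<'E'
from plant import get_state, read_camera
import cv2
print(get_state())
for n in("scene","top"):
    c=read_camera(n); cv2.imwrite(f"pics/{n}0.png",c["frame"][:,:,::-1]); print(n,c["intrinsics"],c["R"],c["t"], -c["R"].T@c["t"])
E
```

```text
pics
{'time': 0.0, 'qpos': array([ 1.15102139e+00,  2.87185974e-01,  1.57817550e+00, -1.05207487e-05,
        1.27857983e+00, -1.50006203e-01]), 'dq': array([-0.00076795,  0.00017999, -0.00022869, -0.00026442,  0.00056581,
        0.00039331]), 'joint_efforts': array([-1.53274777e-03, -4.05983377e+01, -2.92624837e+01, -2.10560038e-04,
        5.81082510e-03,  8.96131297e-06]), 'eef_pos': array([0.17976691, 0.65036363, 0.40333396]), 'tcp_rot': array([ 7.95771281e-01,  6.05596143e-01, -1.02786714e-03,  5.67943631e-04]), 'contact_force': array([ 0.15620078, -0.35763029,  0.26801103]), 'wrist_torque': array([-0.04816592,  0.00734177,  0.02946857]), 'opening': 0.9978223151796815}
scene [[491.6509122    0.         256.97976466]
 [  0.         491.6509122  184.61508001]
 [  0.           0.           1.        ]] [[ 0.76465692  0.64424764 -0.01564547]
 [ 0.4171262  -0.5133008  -0.75001868]
 [-0.4912286   0.56698084 -0.66123157]] [-0.43245871 -0.12919223  1.78159473] [ 1.25974229 -0.79783404  1.07438409]
top [[499.31306169   0.         258.35243939]
 [  0.         499.31306169 194.20679916]
 [  0.           0.           1.        ]] [[-0.01008032 -0.99991285 -0.00852579]
 [-0.9871004   0.01131286 -0.1597023 ]
 [ 0.15978483  0.00680596 -0.9871284 ]] [0.0335126  0.5822783  1.90726249] [0.27035335 0.0139417  1.97598988]
```

View pics/scene0.png

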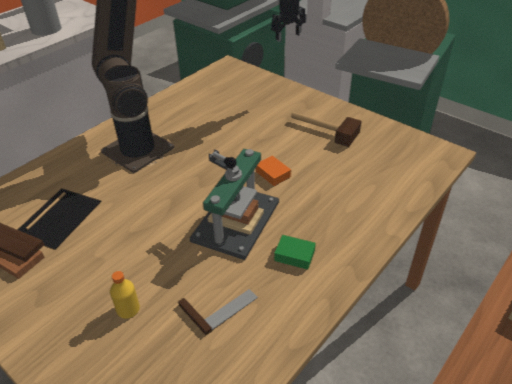

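View pics/top0.png

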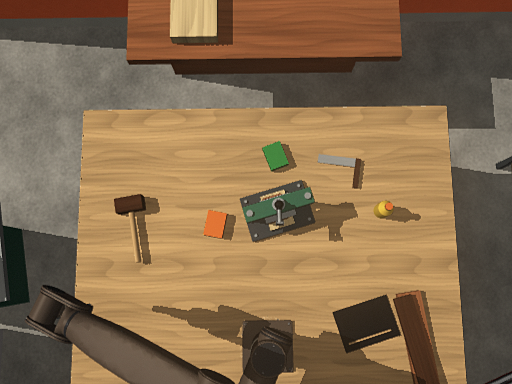

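The scene shows the press with its green crossbeam near (235,180) and the folded crank above it. In the top view the press is at (278,212), with the crank arm pointing down the image, towards the robot. Next I'll enlarge both.

```bash
python3 - <<'E'
import cv2
a=cv2.imread("pics/scene0.png")[135:260,180:330]; b=cv2.imread("pics/top0.png")[170:250,230:330]
cv2.imwrite("pics/sc1.png",cv2.resize(a,None,fx=5,fy=5,interpolation=cv2.INTER_CUBIC)[:600,:750])
cv2.imwrite("pics/tc1.png",cv2.resize(b,None,fx=7,fy=7,interpolation=cv2.INTER_CUBIC))
E
```

```text
(no output)
```

View pics/sc1.png

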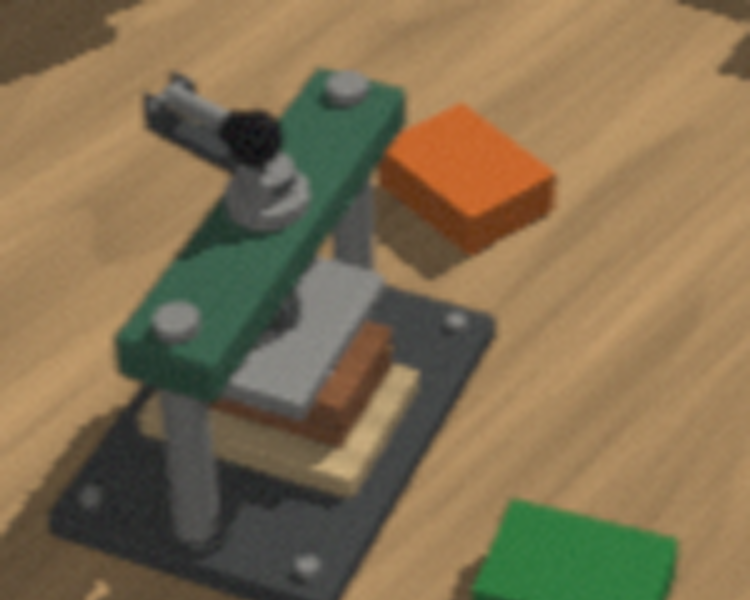

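View pics/tc1.png

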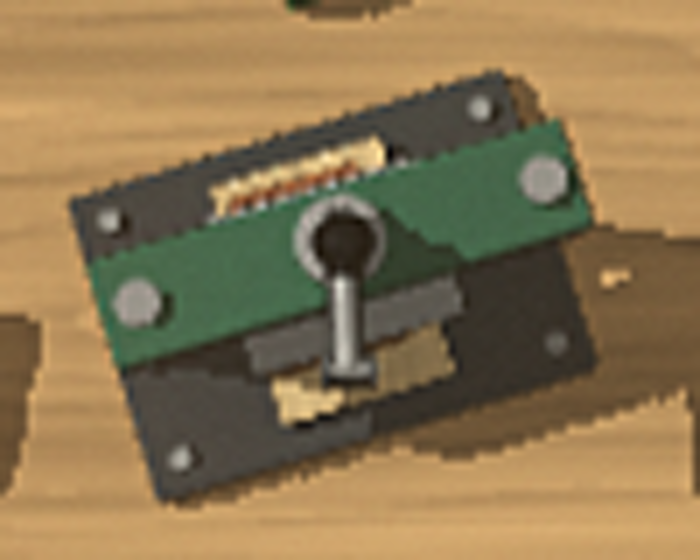

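The block meant is the brown wooden one lying on the bed under the plate, at scene (248,212). The orange (273,170) and green (295,251) slabs lie on the bench and have the wrong colour. The crop confirms this. Next I'll measure the knob, pivot, crossbeam and hub.

```bash
cat > h.py <<'E'
import numpy as np, cv2
from plant import read_camera,get_state
def cams(): return read_camera("scene"),read_camera("top")
def ray(c,uv):
    d=np.linalg.inv(c["intrinsics"])@np.array([uv[0],uv[1],1.]); d=c["R"].T@d
    return -c["R"].T@c["t"], d/np.linalg.norm(d)
def onz(c,uv,z):
    o,d=ray(c,uv); return o+d*(z-o[2])/d[2]
def tri(c1,u1,c2,u2):
    A=np.zeros((3,3));b=np.zeros(3);rs=[ray(c1,u1),ray(c2,u2)]
    for o,d in rs:
        P=np.eye(3)-np.outer(d,d);A+=P;b+=P@o
    X=np.linalg.solve(A,b)
    return X,[1e3*np.linalg.norm(np.cross(X-o,d)) for o,d in rs]
def proj(c,X):
    p=c["R"]@np.asarray(X)+c["t"];p=c["intrinsics"]@p;return p[:2]/p[2]
def blob(m,roi):
    x0,y0,x1,y1=roi; k=np.zeros(m.shape,np.uint8);k[y0:y1,x0:x1]=m[y0:y1,x0:x1]
    n,l,s,ce=cv2.connectedComponentsWithStats(k); i=1+np.argmax(s[1:,4]); return ce[i],s[i],(l==i).astype(np.uint8)
E
python3 - <<'E'
from h import *
s,t=cams()
def black(c,th): return (c["frame"].max(2)<th).astype(np.uint8)
ks,ss,_=blob(black(s,45),(205,145,250,180)); kt,st,_=blob(black(t,50),(270,195,290,212))
print(ks,ss,kt,st); X=tri(s,ks,t,kt);print("knob",X)
def green(c):
    f=c["frame"].astype(int);return ((f[...,1]>f[...,0]+15)&(f[...,1]>f[...,2]+3)).astype(np.uint8)
for c,roi,nm in((s,(195,140,270,220),'s'),(t,(235,178,320,228),'t')):
    ce,st,m=blob(green(c),roi);co,_=cv2.findContours(m,0,2);co=max(co,key=cv2.contourArea)
    h=cv2.convexHull(co);r=cv2.minAreaRect(h);print(nm,st,r)
    if nm=='t':
        for p in cv2.boxPoints(r):print(p,onz(c,p,.183).round(4))
        print(onz(c,r[0],.183))
print("pivot guess",tri(s,(213,154),t,(279.9,222.9)))
# beam cap screws
print(tri(s,(180+347/5,135+88/5),t,(230+544/7,170+181/7)),tri(s,(180+177/5,135+321/5),t,(230+138/7,170+302/7)))
E
```

```text
[229.58333333 162.39583333] [224 158  12  11  96] [278.9 204.7] [275 201   8  11  50]
knob (array([ 0.51382866, -0.04745018,  0.22776896]), [np.float64(1.647621452460969), np.float64(1.6476214524609603)])
s [ 204  149   56   66 1190] ((232.54336547851562, 181.03179931640625), (22.418060302734375, 76.5009536743164), 36.25383758544922)
t [243 187  71  36 791] ((277.7727355957031, 204.3472137451172), (15.832930564880371, 70.50436401367188), 73.0091781616211)
[241.74593 207.07764] [0.514 0.087 0.183]
[309.17288 186.47495] [ 0.587  -0.1592  0.183 ]
[313.79956 201.61679] [ 0.5311 -0.1744  0.183 ]
[246.37259 222.21948] [0.4588 0.0705 0.183 ]
[ 0.52254386 -0.04370983  0.183     ]
pivot guess (array([ 0.4502284 , -0.04900855,  0.22656723]), [np.float64(0.394299762393512), np.float64(0.3942997623935242)])
(array([ 0.56871891, -0.10503063,  0.31664575]), [np.float64(51.40920368017454), np.float64(51.409203680174365)]) (array([0.46971255, 0.01100843, 0.04025946]), [np.float64(64.01389369067905), np.float64(64.01389369067903)])
```

```bash
python3 - <<'E'
from h import *
s,t=cams()
a=tri(s,(180+177/5-.4,135+321/5-.4),t,(230+544/7-.4,170+181/7-.4));b=tri(s,(180+347/5-.4,135+88/5-.4),t,(230+138/7-.4,170+302/7-.4))
print(a,b,(a[0]+b[0])/2)
# cyl hub ring in scene/top: dims
print("hub top(199..)",onz(t,(230+341/7-.4,170+240/7-.4),.2),onz(s,(180+268/5-.4,135+205/5-.4),.19))
A=(a[0]+b[0])/2;A[2]=.228
print(proj(s,A),proj(t,A))
for ang in np.arange(-.3,.31,.1):pass
E
```

```text
(array([ 0.55264209, -0.15142084,  0.18885738]), [np.float64(0.5681634374883275), np.float64(0.5681634374882616)]) (array([0.49132032, 0.0584604 , 0.18865339]), [np.float64(1.476145387566898), np.float64(1.476145387566811)]) [ 0.52198121 -0.04648022  0.18875538]
hub top(199..) [ 0.52180379 -0.04513434  0.2       ] [ 0.52695886 -0.05223589  0.19      ]
[232.60485074 163.24097958] [278.93923878 202.7184971 ]
```

```bash
cat >> h.py <<'E'
from scipy.spatial.transform import Rotation as Rn
def show(s=None):
    s=s or get_state(); R=Rn.from_quat(s["tcp_rot"]).as_matrix()
    print("t%.2f"%s["time"],"tcp",(s["eef_pos"]*1e3).round(1),"F",s["contact_force"].round(2),"T",s["wrist_torque"].round(2),"open %.3f"%s["opening"],"xhead %.1f"%np.degrees(np.arctan2(R[1,0],R[0,0])),"zax",R[:,2].round(4),"q",s["qpos"].round(2))
    return s,R
def to(target,R=None,p=None):
    s=get_state();R=Rn.from_quat(s["tcp_rot"]).as_matrix() if R is None else R
    return (R.T@(np.asarray(target)-(s["eef_pos"] if p is None else p))*1e3).round(1)
E
python3 - <<'E'
from h import *
s,R=show()
print(to([.42,.35,.48]),to([.514,-.047,.48],p=np.array([.42,.35,.48])))
R0=np.array([[0.,1,0],[1,0,0],[0,0,-1]]); r=Rn.from_matrix(R.T@R0).as_rotvec(degrees=True);print(r)
E
python3 -m jog '[{"z":-38},{"z":-38}]'
```

```text
t0.30 tcp [179.9 650.5 404.2] F [0.38 0.11 0.79] T [-0.05  0.05  0.  ] open 1.002 xhead 74.5 zax [-4.e-04 -8.e-04 -1.e+00] q [ 1.15  0.29  1.58 -0.    1.28 -0.15]
[-225.7  311.5  -75.6] [-3.576e+02  1.964e+02  3.000e-01]
[-1.45769219e-02  5.08465860e-02 -1.54591994e+01]$[0]: bad value
```

```bash
python3 -m jog '[{"grip":0,"x":0,"y":0,"z":-38,"rx":0,"ry":0,"rz":0},{"grip":0,"x":0,"y":0,"z":-38,"rx":0,"ry":0,"rz":0}]' 40
```

```text
time: 0.47
eef_pos: [0.1798, 0.6503, 0.477]
tcp_rot: [0.796, 0.606, -0.004, 0.002]
contact_force: [1.0, 0.7, 0.5]
opening: 1.003
```

```bash
python3 -m jog '[{"grip":0,"z":0}]'
```

```text
$[0]: bad value
```

```bash
python3 -m jog '[{"grip":0,"x":-22,"y":31,"z":0,"rx":0,"ry":0,"rz":0},{"grip":0,"x":-22,"y":31,"z":0,"rx":0,"ry":0,"rz":0},{"grip":0,"x":-22,"y":31,"z":0,"rx":0,"ry":0,"rz":0},{"grip":0,"x":-22,"y":31,"z":0,"rx":0,"ry":0,"rz":0},{"grip":0,"x":-22,"y":31,"z":0,"rx":0,"ry":0,"rz":0},{"grip":0,"x":-22,"y":31,"z":0,"rx":0,"ry":0,"rz":0},{"grip":0,"x":-22,"y":31,"z":0,"rx":0,"ry":0,"rz":0},{"grip":0,"x":-22,"y":31,"z":0,"rx":0,"ry":0,"rz":0}]'
python3 -m jog '[{"grip":0,"x":-34,"y":20,"z":0,"rx":0,"ry":0,"rz":0},{"grip":0,"x":-34,"y":20,"z":0,"rx":0,"ry":0,"rz":0},{"grip":0,"x":-34,"y":20,"z":0,"rx":0,"ry":0,"rz":0},{"grip":0,"x":-34,"y":20,"z":0,"rx":0,"ry":0,"rz":0},{"grip":0,"x":-34,"y":20,"z":0,"rx":0,"ry":0,"rz":0},{"grip":0,"x":-34,"y":20,"z":0,"rx":0,"ry":0,"rz":0},{"grip":0,"x":-34,"y":20,"z":0,"rx":0,"ry":0,"rz":0},{"grip":0,"x":-34,"y":20,"z":0,"rx":0,"ry":0,"rz":0}]'
python3 - <<'E'
from h import *
s,R=show()
print(to([.515,-.047,.47]))
# stem direction: top view gray mask between knob & pivot
t=read_camera("top");print(get_state()["time"])
cv2.imwrite("pics/tc2.png",cv2.resize(t["frame"][170:250,230:330,::-1],None,fx=7,fy=7,interpolation=cv2.INTER_CUBIC))
f=t["frame"].astype(int)
for v in range(206,226):
    print(v,f[v,270:290].sum(1)//3)
E
```

```text
time: 1.13
eef_pos: [0.3727, 0.4132, 0.4809]
tcp_rot: [0.796, 0.606, 0.0, 0.0]
contact_force: [0.6, 0.6, -0.6]
opening: 0.999
time: 1.8
eef_pos: [0.4535, 0.1082, 0.481]
tcp_rot: [0.796, 0.606, 0.0, 0.0]
contact_force: [1.0, 0.5, 0.0]
opening: 1.004
t1.80 tcp [453.5 108.2 481. ] F [1.   0.52 0.04] T [-0.   -0.03  0.02] open 1.004 xhead 74.6 zax [ 1.e-03  1.e-04 -1.e+00] q [ 0.02 -0.24  1.98  0.    1.41 -1.29]
[-133.2  100.6   11.1]
1.85
206 [ 88  90 127 167 164  37  31  35  37  37  34  33  39  87  89  50  55  58
  57  57]
207 [ 88  82  86 165 171 109  44  33  42  38  30  34  61 100  68  54  59  57
  57  56]
208 [ 86  87  86 112 162 173  78  27  48  34  33  37  80  86  49  55  56  57
  55  55]
209 [ 86  86  84  83 100 149  79  59 120  81  53  36  66  54  59  54  55  54
  52  49]
210 [ 88  87  86  86  85  72  89 120 224 153  91  45  54  55  55  50  48  53
  47  56]
211 [ 88  88  88  91  88  84  68 106 215 146  90  39  49  50  51  45  57  71
  73  96]
212 [ 89  90  87  89  92  86  68 104 208 152  96  40  50  58  70  72  97  94
  93  93]
213 [ 90  90  89  86  88  75  52  94 189 154  97  5
[... 379 characters left out ...]
 88]
218 [ 89  89  91  91  90  90  86  92 182 173 112  53  84  78  54  47  46  62
  97 111]
219 [ 91  90  89  90  91  91  82  90 186 189 113  55  43  44  67  81  84 108
 105 108]
220 [ 93  92  92  94  84  82  79  81 191 189 115  54  46  79 116 108 108 104
 103 107]
221 [ 91  84  82  85  53  60  93  77 186 182 117  86  81  87 116 104 106 104
 102 104]
222 [ 65  50  46  51  56  84  95 128 165 159 122 145 137  89 120 101 104 105
 102 106]
223 [ 51  54  76  89 102  96  67  95 122 114 116 118  98  70 110 100 104 106
 105 109]
224 [131 133 135  93  92  89  21  18  31  33  38  37  31  53 114 105 106 113
 102  98]
225 [190 191 191 123 123 121  67  94  94  54  66  72  62  69 112 102  95 105
  69  41]
```

View pics/tc2.png

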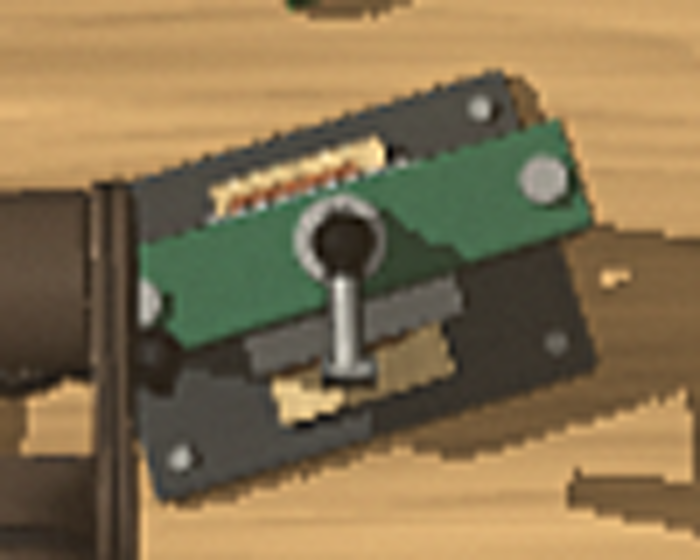

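```bash
python3 - <<'E'
from h import *
t=read_camera("top")
a=onz(t,(278.6,204.),.228);b=onz(t,(279.3,222.5),.228);c=onz(t,(278.6,210),.228);d=onz(t,(279.0,220),.228)
print(a,b,np.degrees(np.arctan2(*(b-a)[[1,0]])),np.degrees(np.arctan2(*(d-c)[[1,0]])))
R=np.array([[0.,1,0],[1,0,0],[0,0,-1]])
E
```

```text
[ 0.51742025 -0.04520558  0.228     ] [ 0.45177408 -0.04657731  0.228     ] -178.80293225677562 -178.676025702511
```

```bash
python3 -m jog '[{"grip":0,"x":-26.6,"y":20,"z":0,"rx":0,"ry":0,"rz":0},{"grip":0,"x":-26.6,"y":20,"z":0,"rx":0,"ry":0,"rz":0},{"grip":0,"x":-26.6,"y":20,"z":0,"rx":0,"ry":0,"rz":0},{"grip":0,"x":-26.6,"y":20,"z":0,"rx":0,"ry":0,"rz":0},{"grip":0,"x":-26.6,"y":20,"z":0,"rx":0,"ry":0,"rz":0},{"grip":0,"x":0,"y":0,"z":0,"rx":0,"ry":0,"rz":-5.5},{"grip":0,"x":0,"y":0,"z":0,"rx":0,"ry":0,"rz":-5.5},{"grip":0,"x":0,"y":0,"z":0,"rx":0,"ry":0,"rz":-5.5}]'
python3 -m jog '[{"grip":0,"x":0,"y":0,"z":0,"rx":0,"ry":0,"rz":0}]'
python3 - <<'E'
from h import *
s,R=show()
print(to([.515,-.0465,.386]))
s=read_camera("scene")
cv2.imwrite("pics/sc2.png",cv2.resize(s["frame"][90:215,180:330,::-1],None,fx=5,fy=5,interpolation=cv2.INTER_CUBIC)[:600])
E
```

```text
time: 2.57
eef_pos: [0.5149, -0.0449, 0.4805]
tcp_rot: [0.699, 0.715, 0.0, -0.0]
contact_force: [0.7, -0.5, 0.5]
opening: 1.004
time: 2.65
eef_pos: [0.5148, -0.0444, 0.4806]
tcp_rot: [0.7, 0.714, 0.0, -0.0]
contact_force: [1.0, -0.5, -0.6]
opening: 1.002
t2.65 tcp [514.8 -44.4 480.6] F [ 1.01 -0.48 -0.56] T [-0.03  0.01  0.03] open 1.002 xhead 91.1 zax [-2.e-04  4.e-04 -1.e+00] q [-0.28 -0.12  1.87  0.    1.39 -1.87]
[-2.1  0.2 94.6]
```

View pics/sc2.png

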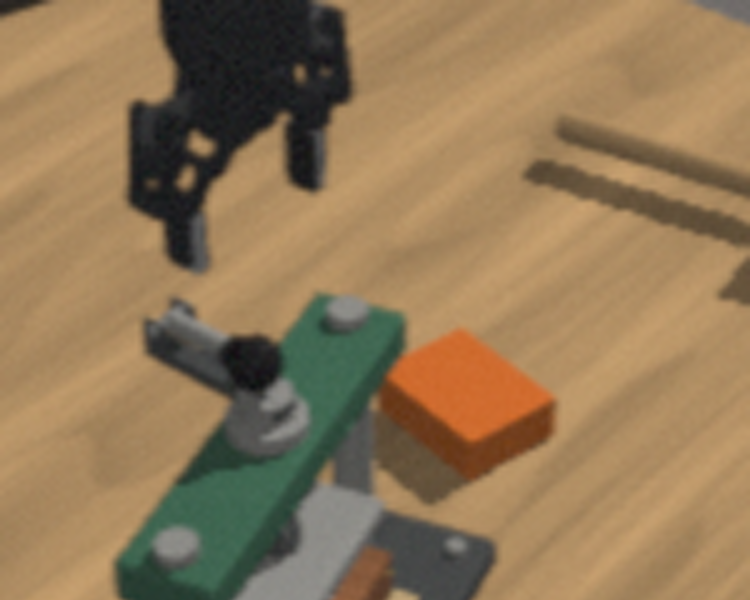

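The scene shows the open gripper above the press, with its fingertips at about (190,265) and (310,185) in the crop and the knob at (250,360). That is consistent with hovering over the knob. I'll descend now.

```bash
python3 -m jog '[{"grip":0,"x":-2,"y":0,"z":25,"rx":0,"ry":0,"rz":0},{"grip":0,"x":0,"y":0,"z":25,"rx":0,"ry":0,"rz":0},{"grip":0,"x":0,"y":0,"z":20,"rx":0,"ry":0,"rz":0},{"grip":0,"x":0,"y":0,"z":14,"rx":0,"ry":0,"rz":0},{"grip":0,"x":0,"y":0,"z":10,"rx":0,"ry":0,"rz":0},{"grip":0.3,"x":0,"y":0,"z":0,"rx":0,"ry":0,"rz":0},{"grip":0.5,"x":0,"y":0,"z":0,"rx":0,"ry":0,"rz":0}]' 25
python3 -c "
from h import *
show()
s,t=cams()
cv2.imwrite('pics/sc3.png',cv2.resize(s['frame'][110:210,180:310,::-1],None,fx=6,fy=6,interpolation=cv2.INTER_CUBIC))"
```

```text
time: 3.28
eef_pos: [0.5148, -0.0465, 0.3868]
tcp_rot: [0.701, 0.713, -0.0, -0.0]
contact_force: [0.4, -0.9, 0.9]
opening: 0.746
t3.28 tcp [514.8 -46.5 386.8] F [ 0.38 -0.93  0.9 ] T [-0.03 -0.02 -0.  ] open 0.746 xhead 91.0 zax [-3.e-04  1.e-04 -1.e+00] q [-0.29 -0.05  1.98  0.    1.21 -1.88]
```

View pics/sc3.png

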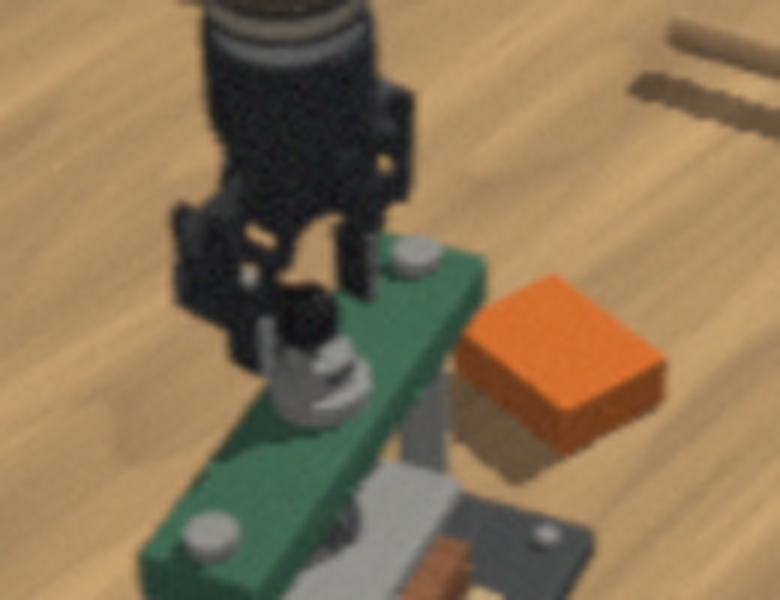

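The knob at crop (305,315) lies between the two fingers. I'll close gently and watch the lateral force.

```bash
python3 -m jog '[{"grip":0.5,"x":0,"y":0,"z":0,"rx":0,"ry":0,"rz":0},{"grip":0.5,"x":0,"y":0,"z":0,"rx":0,"ry":0,"rz":0},{"grip":0.55,"x":0,"y":0,"z":0,"rx":0,"ry":0,"rz":0}]' 20
python3 -m jog '[{"grip":0.58,"x":0,"y":0,"z":0,"rx":0,"ry":0,"rz":0},{"grip":0.6,"x":0,"y":0,"z":0,"rx":0,"ry":0,"rz":0}]' 20
python3 -m jog '[{"grip":0.64,"x":0,"y":0,"z":0,"rx":0,"ry":0,"rz":0},{"grip":0.68,"x":0,"y":0,"z":0,"rx":0,"ry":0,"rz":0}]' 20
python3 -c "
from h import *
show()"
```

```text
time: 3.63
eef_pos: [0.5148, -0.0469, 0.3876]
tcp_rot: [0.701, 0.713, 0.0, 0.001]
contact_force: [-0.5, -0.2, -0.3]
opening: 0.451
time: 3.8
eef_pos: [0.5147, -0.0466, 0.387]
tcp_rot: [0.701, 0.713, 0.001, -0.0]
contact_force: [-0.4, 0.8, -0.1]
opening: 0.399
time: 3.97
eef_pos: [0.5148, -0.0461, 0.387]
tcp_rot: [0.701, 0.713, 0.001, -0.001]
contact_force: [0.8, 5.7, 1.5]
opening: 0.357
t3.97 tcp [514.8 -46.1 387. ] F [0.84 5.72 1.51] T [ 0.8  -0.13  0.05] open 0.357 xhead 91.0 zax [ 9.0e-04  2.7e-03 -1.0e+00] q [-0.29 -0.05  1.98  0.    1.21 -1.88]
```

```bash
python3 -m jog '[{"grip":0.7,"x":0.8,"y":0,"z":0,"rx":0,"ry":0,"rz":0},{"grip":0.7,"x":0,"y":0,"z":0,"rx":0,"ry":0,"rz":0}]' 25
python3 -c "
from h import *
show()"
```

```text
time: 4.13
eef_pos: [0.5148, -0.0457, 0.387]
tcp_rot: [0.701, 0.714, 0.0, 0.0]
contact_force: [1.2, 4.0, 2.1]
opening: 0.353
t4.13 tcp [514.8 -45.7 387. ] F [1.19 3.97 2.14] T [ 0.65 -0.15  0.  ] open 0.353 xhead 91.1 zax [ 9.e-04  5.e-04 -1.e+00] q [-0.29 -0.05  1.98  0.    1.21 -1.87]
```

```bash
python3 -m jog '[{"grip":0.55,"x":1.2,"y":0,"z":0,"rx":0,"ry":0,"rz":0},{"grip":0.55,"x":0,"y":0,"z":2,"rx":0,"ry":0,"rz":0},{"grip":0.55,"x":0,"y":0,"z":2,"rx":0,"ry":0,"rz":0}]' 25
python3 -m jog '[{"grip":0.6,"x":0,"y":0,"z":0,"rx":0,"ry":0,"rz":0},{"grip":0.65,"x":0,"y":0,"z":0,"rx":0,"ry":0,"rz":0},{"grip":0.7,"x":0,"y":0,"z":0,"rx":0,"ry":0,"rz":0},{"grip":0.7,"x":0,"y":0,"z":0,"rx":0,"ry":0,"rz":0}]' 25
python3 -c "
from h import *
show()"
```

```text
time: 4.38
eef_pos: [0.5145, -0.0452, 0.3824]
tcp_rot: [0.701, 0.714, -0.001, 0.0]
contact_force: [-0.3, 0.2, 1.0]
opening: 0.448
time: 4.72
eef_pos: [0.5144, -0.045, 0.3822]
tcp_rot: [0.701, 0.714, -0.001, -0.0]
contact_force: [-1.0, -0.9, -1.4]
opening: 0.357
t4.72 tcp [514.4 -45.  382.2] F [-0.95 -0.91 -1.35] T [-0.18  0.13  0.  ] open 0.357 xhead 91.0 zax [-1.5e-03 -6.0e-04 -1.0e+00] q [-0.28 -0.05  1.98 -0.    1.2  -1.87]
```

```bash
python3 -m jog '[{"grip":0.7,"x":0,"y":-0.3,"z":-5.6,"rx":0,"ry":0,"rz":0},{"grip":0.7,"x":0,"y":-0.7,"z":-5.5,"rx":0,"ry":0,"rz":0},{"grip":0.7,"x":0,"y":-1.2,"z":-5.4,"rx":0,"ry":0,"rz":0},{"grip":0.7,"x":0,"y":-1.7,"z":-5.4,"rx":0,"ry":0,"rz":0},{"grip":0.7,"x":0,"y":0,"z":0,"rx":0,"ry":0,"rz":0}]' 25
python3 -c "
from h import *
show()"
python3 -m jog '[{"grip":0.7,"x":0,"y":-2.1,"z":-5.2,"rx":0,"ry":0,"rz":0},{"grip":0.7,"x":0,"y":-2.6,"z":-4.9,"rx":0,"ry":0,"rz":0},{"grip":0.7,"x":0,"y":-3,"z":-4.7,"rx":0,"ry":0,"rz":0},{"grip":0.7,"x":0,"y":-3.4,"z":-4.4,"rx":0,"ry":0,"rz":0},{"grip":0.7,"x":0,"y":0,"z":0,"rx":0,"ry":0,"rz":0}]' 25
python3 -c "
from h import *
show()"
```

```text
time: 5.13
eef_pos: [0.5103, -0.045, 0.4058]
tcp_rot: [0.701, 0.714, -0.001, -0.0]
contact_force: [-2.1, -2.1, -1.7]
opening: 0.355
t5.13 tcp [510.3 -45.  405.8] F [-2.14 -2.09 -1.72] T [-0.32  0.42 -0.02] open 0.355 xhead 91.0 zax [-1.e-03 -8.e-04 -1.e+00] q [-0.29 -0.08  1.97 -0.    1.25 -1.87]
time: 5.55
eef_pos: [0.4992, -0.0451, 0.4252]
tcp_rot: [0.701, 0.713, -0.0, 0.001]
contact_force: [-1.5, -2.2, -2.2]
opening: 0.354
t5.55 tcp [499.2 -45.1 425.2] F [-1.47 -2.16 -2.21] T [-0.48  0.11 -0.01] open 0.354 xhead 91.0 zax [ 8.e-04 -9.e-04 -1.e+00] q [-0.29 -0.12  1.97 -0.    1.29 -1.88]
```

```bash
python3 -m jog '[{"grip":0.7,"x":-0.4,"y":-3.8,"z":-4.1,"rx":0,"ry":0,"rz":0},{"grip":0.7,"x":-0.3,"y":-4.1,"z":-3.8,"rx":0,"ry":0,"rz":0},{"grip":0.7,"x":0,"y":-4.4,"z":-3.4,"rx":0,"ry":0,"rz":0},{"grip":0.7,"x":0,"y":-4.7,"z":-3,"rx":0,"ry":0,"rz":0},{"grip":0.7,"x":0,"y":0,"z":0,"rx":0,"ry":0,"rz":0}]' 25
python3 -c "
from h import *
show()"
python3 -m jog '[{"grip":0.7,"x":0,"y":-5,"z":-2.6,"rx":0,"ry":0,"rz":0},{"grip":0.7,"x":0,"y":-5.1,"z":-2.1,"rx":0,"ry":0,"rz":0},{"grip":0.7,"x":0,"y":-5.3,"z":-1.7,"rx":0,"ry":0,"rz":0},{"grip":0.7,"x":0,"y":0,"z":0,"rx":0,"ry":0,"rz":0}]' 25
python3 -c "
from h import *
show()"
```

```text
time: 5.97
eef_pos: [0.4821, -0.0459, 0.4394]
tcp_rot: [0.701, 0.714, 0.0, 0.0]
contact_force: [1.2, -0.7, 0.1]
opening: 0.356
t5.97 tcp [482.1 -45.9 439.4] F [ 1.19 -0.68  0.07] T [-0.07 -0.19  0.01] open 0.356 xhead 91.0 zax [ 1.1e-03 -1.0e-04 -1.0e+00] q [-0.3  -0.17  1.99  0.    1.32 -1.89]
time: 6.3
eef_pos: [0.4666, -0.0463, 0.4456]
tcp_rot: [0.701, 0.714, 0.0, 0.0]
contact_force: [0.9, -0.2, 1.9]
opening: 0.357
t6.30 tcp [466.6 -46.3 445.6] F [ 0.91 -0.22  1.9 ] T [-0.03 -0.27 -0.  ] open 0.357 xhead 91.0 zax [ 9.e-04 -4.e-04 -1.e+00] q [-0.32 -0.22  2.02 -0.    1.34 -1.9 ]
```

```bash
python3 -m jog '[{"grip":0.7,"x":0,"y":-5.4,"z":-1,"rx":0,"ry":0,"rz":0},{"grip":0.7,"x":0,"y":-5.5,"z":-0.6,"rx":0,"ry":0,"rz":0},{"grip":0.7,"x":0,"y":-5.5,"z":-0.2,"rx":0,"ry":0,"rz":0},{"grip":0.7,"x":0,"y":0,"z":0,"rx":0,"ry":0,"rz":0}]' 25
python3 -c "
from h import *
show()"
python3 -m jog '[{"grip":0.7,"x":0,"y":-1.5,"z":0,"rx":0,"ry":0,"rz":0},{"grip":0.7,"x":0,"y":0,"z":0,"rx":0,"ry":0,"rz":0}]' 25
python3 -c "
from h import *
show()"
```

```text
time: 6.63
eef_pos: [0.4501, -0.0467, 0.4472]
tcp_rot: [0.701, 0.713, -0.0, 0.0]
contact_force: [0.4, -0.4, 5.5]
opening: 0.354
t6.63 tcp [450.1 -46.7 447.2] F [ 0.39 -0.43  5.54] T [-0.11 -0.22  0.05] open 0.354 xhead 91.0 zax [ 3.e-04 -9.e-04 -1.e+00] q [-0.33 -0.26  2.05 -0.    1.35 -1.92]
time: 6.8
eef_pos: [0.4493, -0.0468, 0.4473]
tcp_rot: [0.701, 0.713, 0.0, 0.001]
contact_force: [2.3, 0.2, 5.6]
opening: 0.357
t6.80 tcp [449.3 -46.8 447.3] F [2.31 0.18 5.63] T [-0.05 -0.45  0.02] open 0.357 xhead 91.0 zax [ 1.3e-03 -6.0e-04 -1.0e+00] q [-0.33 -0.26  2.05 -0.    1.35 -1.92]
```

```bash
python3 -m jog '[{"grip":0.7,"x":0,"y":-1.5,"z":-1,"rx":0,"ry":0,"rz":0},{"grip":0.7,"x":0,"y":0,"z":0,"rx":0,"ry":0,"rz":0}]' 25
python3 -m jog '[{"grip":0.7,"x":0,"y":-1.5,"z":-1,"rx":0,"ry":0,"rz":0},{"grip":0.7,"x":0,"y":0,"z":0,"rx":0,"ry":0,"rz":0}]' 25
python3 -c "
from h import *
show()
s,t=cams()
cv2.imwrite('pics/sc4.png',cv2.resize(s['frame'][80:210,170:310,::-1],None,fx=4.5,fy=4.5,interpolation=cv2.INTER_CUBIC))"
```

```text
time: 6.97
eef_pos: [0.4477, -0.0468, 0.4474]
tcp_rot: [0.701, 0.714, -0.0, 0.0]
contact_force: [2.7, -0.3, 4.4]
opening: 0.356
time: 7.13
eef_pos: [0.4461, -0.0468, 0.4475]
tcp_rot: [0.701, 0.713, -0.001, -0.001]
contact_force: [1.4, -1.2, 0.0]
opening: 0.352
t7.13 tcp [446.1 -46.8 447.5] F [ 1.38 -1.18  0.02] T [-0.18 -0.49 -0.01] open 0.352 xhead 91.0 zax [-0.002  0.    -1.   ] q [-0.33 -0.27  2.06 -0.    1.35 -1.92]
```

View pics/sc4.png

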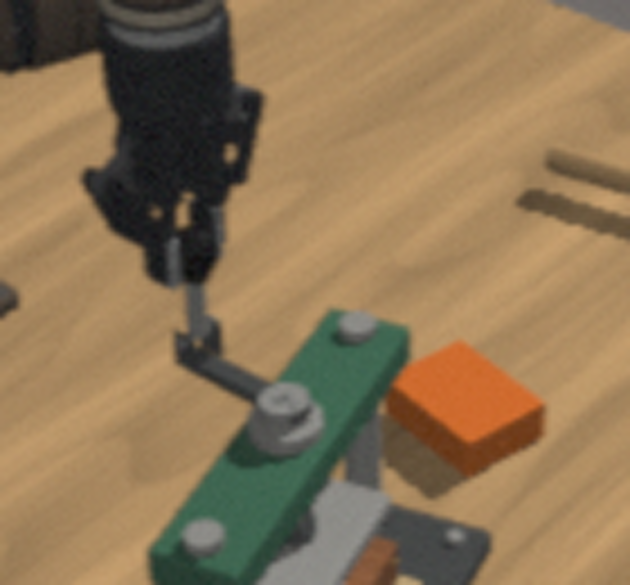

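```bash
python3 -m jog '[{"grip":0.7,"x":0,"y":-1.5,"z":0,"rx":0,"ry":0,"rz":0},{"grip":0.7,"x":0,"y":0,"z":0,"rx":0,"ry":0,"rz":0}]' 25
python3 -m jog '[{"grip":0.7,"x":0,"y":-1.5,"z":0,"rx":0,"ry":0,"rz":0},{"grip":0.7,"x":0,"y":0,"z":0,"rx":0,"ry":0,"rz":0}]' 25
python3 -c "
from h import *
show()"
```

```text
time: 7.4
eef_pos: [0.4447, -0.0468, 0.4475]
tcp_rot: [0.701, 0.713, -0.0, -0.001]
contact_force: [1.7, -1.8, -0.7]
opening: 0.355
time: 7.57
eef_pos: [0.4431, -0.0468, 0.4476]
tcp_rot: [0.701, 0.713, -0.0, -0.001]
contact_force: [2.8, -1.2, -2.1]
opening: 0.358
t7.57 tcp [443.1 -46.8 447.6] F [ 2.76 -1.2  -2.1 ] T [-0.24 -0.46 -0.04] open 0.358 xhead 91.0 zax [-1.5e-03  2.0e-04 -1.0e+00] q [-0.33 -0.28  2.06 -0.    1.36 -1.92]
```

```bash
python3 -c "
from h import *
s,t=cams()
cv2.imwrite('pics/sc5.png',cv2.resize(s['frame'][115:185,180:260,::-1],None,fx=8,fy=8,interpolation=cv2.INTER_CUBIC))
cv2.imwrite('pics/tc5.png',cv2.resize(t['frame'][185:245,240:320,::-1],None,fx=8,fy=8,interpolation=cv2.INTER_CUBIC))
"
```

```text
(no output)
```

View pics/sc5.png

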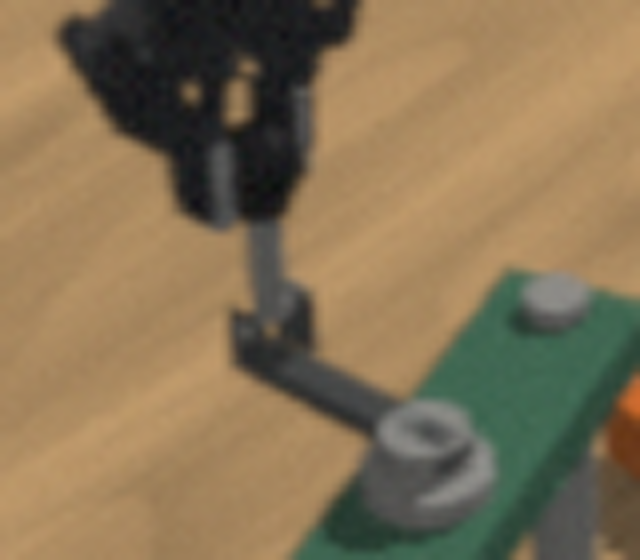

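View pics/tc5.png

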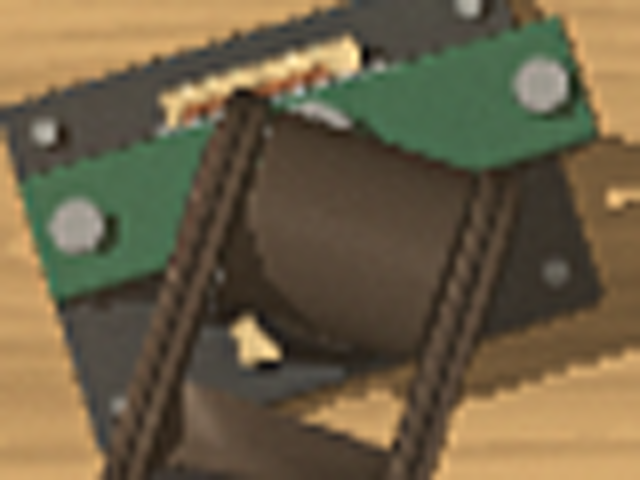

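```bash
python3 -c "
from h import *
s,t=cams()
f=s['frame'].astype(int)
for v in range(140,157): print(v,f[v,205:224].sum(1)//3)
for px in (.447,.450,.452):
  for z in(.228,.250,.272,.292): print(px,z,proj(s,(px,-.0465,z)).round(1))
"
```

```text
140 [ 31  45  68  70  55  31  14  25  26  23  45  97 127 133 132 133 136 134
 135]
141 [ 26  48  69  78  61  34  32  28  27  34  66 110 128 132 133 136 135 138
 139]
142 [ 55  50  71  83  79  66  43  42  46  63  98 124 131 132 133 137 138 136
 133]
143 [111  96  91  97 110 104  81  74  74  85 112 127 134 136 136 136 135 136
 136]
144 [130 129 125 126 127 112  86  77  81  87 115 134 137 137 136 135 136 136
 137]
145 [133 131 131 130 129 117  91  82  78  87 119 133 135 136 133 135 137 140
 143]
146 [133 131 131 131 128 113  92  82  80  89 118 133 133 134 136 139 143 145
 148]
147 [129 132 129 130 126 117  92  81  81  83 112 128 134 136 141 144 147 147
 145]
148 [131 129 128 131 127 117  94  82  80  85 108 129 138 142 144 147 147 145
 146]
149 [130 128 129 132 133 121  99  82  83  84 105 130 138 143 146 145 144 143
 146]
150 [129 131 135 137 133 124  99  83  82  82  89 101 121 137 141 143 145 147
 147]
151 [133 136 136 132 132 126 104  82  82  79  86  88  84 104 132 145 146 144
 141]
152 [133 133 130 124 128 130 112  85  82  82  95  87  63  76 123 144 142 139
 137]
153 [132 129 126 113 102 115 108  83  82  79  86  78  52  59 113 138 141 140
 137]
154 [128 129 132 106  67  72  73  74  83  80  73  60  47  57 110 137 137 138
 135]
155 [133 138 135 107  69  70  58  69  90  83  55  45  44  53 110 134 137 136
 133]
156 [139 141 139 110  75  81  72  58  88  85  53  42  46  49 100 129 134 132
 133]
0.447 0.228 [212.9 152.7]
0.447 0.25 [212.3 146.5]
0.447 0.272 [211.7 140.1]
0.447 0.292 [211.1 134.1]
0.45 0.228 [213.7 153.1]
0.45 0.25 [213.1 146.9]
0.45 0.272 [212.5 140.5]
0.45 0.292 [211.9 134.5]
0.452 0.228 [214.2 153.4]
0.452 0.25 [213.6 147.1]
0.452 0.272 [213.  140.7]
0.452 0.292 [212.5 134.8]
```

```bash
python3 -m jog '[{"grip":0.4,"x":0,"y":0,"z":0,"rx":0,"ry":0,"rz":0},{"grip":0.4,"x":0,"y":0,"z":0,"rx":0,"ry":0,"rz":0},{"grip":0.2,"x":0,"y":0,"z":-20,"rx":0,"ry":0,"rz":0},{"grip":0.2,"x":0,"y":0,"z":-25,"rx":0,"ry":0,"rz":0},{"grip":0.2,"x":35,"y":0,"z":0,"rx":0,"ry":0,"rz":0},{"grip":0.2,"x":35,"y":0,"z":0,"rx":0,"ry":0,"rz":0},{"grip":0.2,"x":35,"y":0,"z":0,"rx":0,"ry":0,"rz":0},{"grip":0.2,"x":20,"y":0,"z":0,"rx":0,"ry":0,"rz":0}]' 25
python3 -c "
from h import *
show()
s,t=cams()
cv2.imwrite('pics/sc6.png',cv2.resize(s['frame'][115:185,180:260,::-1],None,fx=8,fy=8,interpolation=cv2.INTER_CUBIC))
cv2.imwrite('pics/tc6.png',cv2.resize(t['frame'][185:245,240:320,::-1],None,fx=8,fy=8,interpolation=cv2.INTER_CUBIC))
"
```

```text
time: 8.43
eef_pos: [0.4404, 0.0806, 0.494]
tcp_rot: [0.7, 0.714, 0.0, -0.001]
contact_force: [0.4, -0.7, -0.7]
opening: 0.802
t8.43 tcp [440.4  80.6 494. ] F [ 0.39 -0.71 -0.75] T [ 0.04 -0.02  0.06] open 0.802 xhead 91.1 zax [-3.0e-04  1.5e-03 -1.0e+00] q [-0.05 -0.3   2.    0.    1.44 -1.64]
```

View pics/sc6.png

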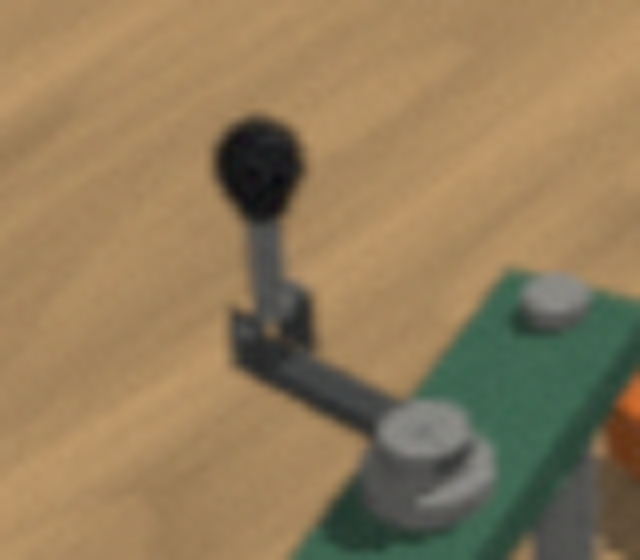

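View pics/tc6.png

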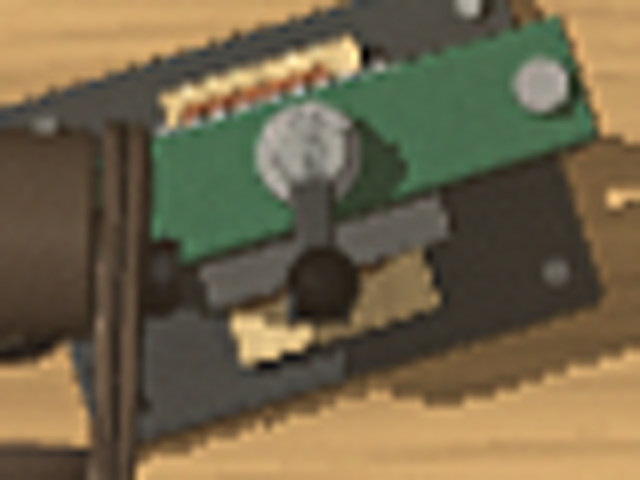

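Both views show the handle standing up, with the knob at scene crop (259,167) and top crop (324,280). I'll triangulate the knob.

```bash
python3 - <<'E'
from h import *
s,t=cams()
for th in(45,60):
    ks,ss,_=blob((s["frame"].max(2)<th).astype(np.uint8),(203,127,221,144)); kt,st,_=blob((t["frame"].max(2)<th-5).astype(np.uint8),(274,213,287,227))
    print(ks,ss,kt,st,tri(s,ks,t,kt))
print(onz(t,kt,.292),onz(s,ks,.292))
# hub top centre in top
print(onz(t,(240+306/8-.4,185+150/8-.4),.21),"mid arm",onz(t,(240+313/8-.4,185+215/8-.4),.21))
E
```

```text
[211.92307692 135.93589744] [208 131   9  12  78] [282.5  221.25] [281 218   3   7   8] (array([ 0.45152529, -0.0528588 ,  0.29101725]), [np.float64(3.259467950405261), np.float64(3.2594679504052477)])
[211.8021978  135.86813187] [207 130  10  13  91] [279.89552239 220.13432836] [276 216   9   9  67] (array([ 0.45244921, -0.04770278,  0.28955081]), [np.float64(1.4654084493930746), np.float64(1.4654084493930744)])
[ 0.4531512  -0.04651263  0.292     ] [ 0.45407701 -0.05120628  0.292     ]
[ 0.52233838 -0.04317608  0.21      ] mid arm [ 0.49307761 -0.04581463  0.21      ]
```

```bash
python3 -c "
from h import *
print(to([.452,-.0468,.494]))"
python3 -m jog '[{"grip":0.2,"x":-35,"y":3,"z":0,"rx":0,"ry":0,"rz":0},{"grip":0.2,"x":-35,"y":3,"z":0,"rx":0,"ry":0,"rz":0},{"grip":0.2,"x":-35,"y":3,"z":0,"rx":0,"ry":0,"rz":0},{"grip":0.2,"x":-22,"y":0.5,"z":0,"rx":0,"ry":0,"rz":0},{"grip":0.2,"x":0,"y":0,"z":0,"rx":0,"ry":0,"rz":0}]' 30
python3 -c "
from h import *
show();print(to([.452,-.0468,.447]))"
```

```text
[-125.5    8.6   -0.4]
time: 9.05
eef_pos: [0.4529, -0.053, 0.4932]
tcp_rot: [0.703, 0.711, -0.001, 0.0]
contact_force: [-0.1, -0.3, 0.1]
opening: 0.799
t9.05 tcp [452.9 -53.  493.2] F [-0.06 -0.34  0.12] T [ 0.06 -0.04 -0.01] open 0.799 xhead 90.7 zax [-0.001  -0.0015 -1.    ] q [-0.34 -0.27  1.98 -0.    1.44 -1.92]
[ 6.2 -0.8 46.2]
```

```bash
python3 -m jog '[{"grip":0.2,"x":6.2,"y":-1,"z":12,"rx":0,"ry":0,"rz":0},{"grip":0.2,"x":0,"y":0,"z":17,"rx":0,"ry":0,"rz":0},{"grip":0.2,"x":0,"y":0,"z":17,"rx":0,"ry":0,"rz":0},{"grip":0.4,"x":0,"y":0,"z":0,"rx":0,"ry":0,"rz":0},{"grip":0.55,"x":0,"y":0,"z":0,"rx":0,"ry":0,"rz":0},{"grip":0.55,"x":0,"y":0,"z":0,"rx":0,"ry":0,"rz":0}]' 30
python3 -c "
from h import *
show()"
python3 -m jog '[{"grip":0.6,"x":0,"y":0,"z":0,"rx":0,"ry":0,"rz":0},{"grip":0.7,"x":0,"y":0,"z":0,"rx":0,"ry":0,"rz":0},{"grip":0.7,"x":0,"y":0,"z":0,"rx":0,"ry":0,"rz":0}]' 30
python3 -c "
from h import *
show()"
```

```text
time: 9.55
eef_pos: [0.4517, -0.0423, 0.4475]
tcp_rot: [0.7, 0.714, -0.001, 0.001]
contact_force: [-0.7, -3.6, -2.9]
opening: 0.446
t9.55 tcp [451.7 -42.3 447.5] F [-0.71 -3.59 -2.88] T [-0.57  0.03  0.  ] open 0.446 xhead 91.1 zax [-1.e-04 -3.e-03 -1.e+00] q [-0.32 -0.26  2.05 -0.    1.35 -1.91]
time: 9.8
eef_pos: [0.4519, -0.0433, 0.4485]
tcp_rot: [0.701, 0.714, -0.002, 0.003]
contact_force: [-1.2, -6.9, -2.1]
opening: 0.35
t9.80 tcp [451.9 -43.3 448.5] F [-1.17 -6.9  -2.07] T [-1.01  0.11 -0.01] open 0.350 xhead 91.1 zax [ 0.0014 -0.0059 -1.    ] q [-0.32 -0.26  2.05 -0.01  1.35 -1.91]
```

```bash
python3 -m jog '[{"grip":0.7,"x":4.9,"y":0.2,"z":0,"rx":0,"ry":0,"rz":4},{"grip":0.7,"x":4.9,"y":0.2,"z":0,"rx":0,"ry":0,"rz":4},{"grip":0.7,"x":4.9,"y":0.2,"z":0,"rx":0,"ry":0,"rz":4},{"grip":0.7,"x":4.9,"y":0.2,"z":0,"rx":0,"ry":0,"rz":4}]' 30
cat >> h.py <<'E'
C=np.array([.5225,-.0453])
def crank():
    s,R=show(); d=s["eef_pos"][:2]-C; a=np.arctan2(-d[1],-d[0]) # heading of -arm
    ang=-(a-np.radians(1.2)) # clockwise positive since start (wrapped)
    rad=d/np.linalg.norm(d); tan=np.array([rad[1],-rad[0]]) # clockwise tangent
    F=s["contact_force"][:2]
    print("crank %.3f rad %.1f deg R %.1f Ftan %.2f Frad %.2f toolrot %.1f"%(ang,np.degrees(ang),1e3*np.linalg.norm(d),F@tan,F@rad,91.1-np.degrees(np.arctan2(R[1,0],R[0,0]))))
E
python3 -c "
from h import *
crank()"
```

```text
time: 10.13
eef_pos: [0.4544, -0.024, 0.4485]
tcp_rot: [0.794, 0.608, -0.002, 0.003]
contact_force: [-0.7, -8.5, -2.0]
opening: 0.357
t10.13 tcp [454.4 -24.  448.5] F [-0.73 -8.5  -2.03] T [-1.31  0.14  0.01] open 0.357 xhead 74.8 zax [ 0.0014 -0.0073 -1.    ] q [-0.28 -0.25  2.04 -0.01  1.35 -1.58]
crank 0.324 rad 18.6 deg R 71.3 Ftan -8.33 Frad -1.84 toolrot 16.3
```

```bash
python3 -m jog '[{"grip":0.7,"x":7.3,"y":0.4,"z":0.3,"rx":0,"ry":0,"rz":6},{"grip":0.7,"x":7.3,"y":0.4,"z":0.3,"rx":0,"ry":0,"rz":6},{"grip":0.7,"x":7.3,"y":0.4,"z":0,"rx":0,"ry":0,"rz":6},{"grip":0.7,"x":7.3,"y":0.4,"z":0,"rx":0,"ry":0,"rz":6}]' 30
python3 -c "
from h import *
crank()"
python3 -m jog '[{"grip":0.7,"x":7.3,"y":0.4,"z":0,"rx":0,"ry":0,"rz":6},{"grip":0.7,"x":7.3,"y":0.4,"z":0,"rx":0,"ry":0,"rz":6},{"grip":0.7,"x":7.3,"y":0.4,"z":0,"rx":0,"ry":0,"rz":6},{"grip":0.7,"x":7.3,"y":0.4,"z":0,"rx":0,"ry":0,"rz":6}]' 30
python3 -c "
from h import *
crank()"
python3 -m jog '[{"grip":0.7,"x":7.3,"y":0.4,"z":0,"rx":0,"ry":0,"rz":6},{"grip":0.7,"x":7.3,"y":0.4,"z":0,"rx":0,"ry":0,"rz":6},{"grip":0.7,"x":7.3,"y":0.4,"z":0,"rx":0,"ry":0,"rz":6},{"grip":0.7,"x":7.3,"y":0.4,"z":0,"rx":0,"ry":0,"rz":6}]' 30
python3 -c "
from h import *
crank()"
```

```text
time: 10.47
eef_pos: [0.4678, 0.0018, 0.4485]
tcp_rot: [0.904, 0.429, -0.001, 0.004]
contact_force: [-0.2, -10.3, -0.1]
opening: 0.353
t10.47 tcp [467.8   1.8 448.5] F [ -0.25 -10.27  -0.07] T [-1.62  0.17  0.03] open 0.353 xhead 50.8 zax [ 0.002  -0.0087 -1.    ] q [-0.21 -0.22  2.02 -0.01  1.34 -1.1 ]
crank 0.731 rad 41.9 deg R 72.2 Ftan -7.95 Frad -6.51 toolrot 40.3
time: 10.8
eef_pos: [0.4904, 0.0194, 0.4484]
tcp_rot: [0.973, 0.231, -0.001, 0.005]
contact_force: [-3.0, -13.7, 0.5]
opening: 0.358
t10.80 tcp [490.4  19.4 448.4] F [ -3.01 -13.73   0.5 ] T [-2.1   0.41 -0.01] open 0.358 xhead 26.8 zax [ 5.000e-04 -1.120e-02 -9.999e-01] q [-0.17 -0.16  1.97 -0.01  1.33 -0.63]
crank 1.131 rad 64.8 deg R 72.3 Ftan -8.79 Frad -10.96 toolrot 64.3
time: 11.13
eef_pos: [0.5181, 0.0263, 0.4484]
tcp_rot: [1.0, 0.024, -0.002, 0.006]
contact_force: [-7.4, -14.1, 3.0]
opening: 0.355
t11.13 tcp [518.1  26.3 448.4] F [ -7.42 -14.06   3.01] T [-2.35  1.18  0.04] open 0.355 xhead 2.8 zax [-0.0039 -0.0125 -0.9999] q [-0.14 -0.09  1.91 -0.01  1.33 -0.19]
crank 1.530 rad 87.7 deg R 71.8 Ftan -8.28 Frad -13.58 toolrot 88.3
```

```bash
python3 -m jog '[{"grip":0.7,"x":4.9,"y":1.7,"z":0,"rx":0,"ry":0,"rz":4},{"grip":0.7,"x":4.9,"y":1.7,"z":0,"rx":0,"ry":0,"rz":4},{"grip":0.7,"x":4.9,"y":1.2,"z":0,"rx":0,"ry":0,"rz":4}]' 30
python3 -c "
from h import *
crank()"
```

```text
time: 11.38
eef_pos: [0.5323, 0.023, 0.4484]
tcp_rot: [0.997, -0.08, -0.003, 0.002]
contact_force: [-10.4, -3.0, 3.9]
opening: 0.35
t11.38 tcp [532.3  23.  448.4] F [-10.42  -3.02   3.94] T [-0.46  1.31 -0.02] open 0.350 xhead -9.1 zax [-0.0057 -0.0032 -1.    ] q [-0.15 -0.06  1.88 -0.    1.33  0.01]
crank 1.734 rad 99.3 deg R 69.0 Ftan -9.89 Frad -4.46 toolrot 100.2
```

```bash
python3 -m jog '[{"grip":0.7,"x":4.9,"y":0.2,"z":0,"rx":0,"ry":0,"rz":4},{"grip":0.7,"x":4.9,"y":0.2,"z":0,"rx":0,"ry":0,"rz":4},{"grip":0.7,"x":4.9,"y":0.2,"z":0,"rx":0,"ry":0,"rz":4}]' 30
python3 -c "
from h import *
crank()"
python3 -m jog '[{"grip":0.7,"x":4.9,"y":0.2,"z":0,"rx":0,"ry":0,"rz":4},{"grip":0.7,"x":4.9,"y":0.2,"z":0,"rx":0,"ry":0,"rz":4},{"grip":0.7,"x":4.9,"y":0.2,"z":0,"rx":0,"ry":0,"rz":4}]' 30
python3 -c "
from h import *
crank()"
```

```text
time: 11.63
eef_pos: [0.5461, 0.0194, 0.4483]
tcp_rot: [0.983, -0.183, -0.003, 0.002]
contact_force: [-10.6, -3.7, 4.4]
opening: 0.352
t11.63 tcp [546.1  19.4 448.3] F [-10.65  -3.71   4.44] T [-0.72  1.55  0.02] open 0.352 xhead -21.1 zax [-0.0071 -0.0035 -1.    ] q [-0.15 -0.03  1.84 -0.    1.33  0.22]
crank 1.942 rad 111.3 deg R 68.9 Ftan -8.73 Frad -7.14 toolrot 112.2
time: 11.88
eef_pos: [0.559, 0.0128, 0.4484]
tcp_rot: [0.959, -0.285, -0.004, 0.003]
contact_force: [-12.0, -3.1, 5.0]
opening: 0.354
t11.88 tcp [559.   12.8 448.4] F [-11.97  -3.1    5.03] T [-0.61  1.78  0.04] open 0.354 xhead -33.1 zax [-0.0084 -0.0028 -1.    ] q [-0.16  0.    1.82 -0.    1.33  0.42]
crank 2.152 rad 123.3 deg R 68.6 Ftan -8.49 Frad -8.99 toolrot 124.2
```

```bash
python3 -m jog '[{"grip":0.7,"x":4.9,"y":1.2,"z":-0.5,"rx":0,"ry":0,"rz":4},{"grip":0.7,"x":4.9,"y":1.2,"z":-0.5,"rx":0,"ry":0,"rz":4},{"grip":0.7,"x":4.9,"y":0.2,"z":0,"rx":0,"ry":0,"rz":4}]' 30
python3 -c "
from h import *
crank()"
python3 -m jog '[{"grip":0.7,"x":4.9,"y":0.4,"z":0,"rx":0,"ry":0,"rz":4},{"grip":0.7,"x":4.9,"y":0.4,"z":0,"rx":0,"ry":0,"rz":4},{"grip":0.7,"x":4.9,"y":0.4,"z":0,"rx":0,"ry":0,"rz":4}]' 30
python3 -c "
from h import *
crank()"
```

```text
time: 12.13
eef_pos: [0.5692, 0.0029, 0.4485]
tcp_rot: [0.923, -0.384, -0.004, 0.0]
contact_force: [-9.6, 2.7, 2.3]
opening: 0.349
t12.13 tcp [569.2   2.9 448.5] F [-9.59  2.65  2.32] T [ 0.24  1.42 -0.01] open 0.349 xhead -45.1 zax [-0.0077  0.0026 -1.    ] q [-0.17  0.02  1.79  0.    1.33  0.61]
crank 2.361 rad 135.3 deg R 67.1 Ftan -8.73 Frad -4.77 toolrot 136.2
time: 12.38
eef_pos: [0.5781, -0.0084, 0.4484]
tcp_rot: [0.878, -0.478, -0.004, -0.0]
contact_force: [-8.1, 4.6, 2.1]
opening: 0.35
t12.38 tcp [578.1  -8.4 448.4] F [-8.12  4.59  2.07] T [ 0.56  1.23 -0.02] open 0.350 xhead -57.1 zax [-0.0071  0.0041 -1.    ] q [-0.19  0.04  1.77  0.    1.33  0.81]
crank 2.577 rad 147.7 deg R 66.7 Ftan -8.31 Frad -4.23 toolrot 148.2
```

```bash
python3 -m jog '[{"grip":0.7,"x":4.9,"y":0.3,"z":0,"rx":0,"ry":0,"rz":4},{"grip":0.7,"x":4.9,"y":0.3,"z":0,"rx":0,"ry":0,"rz":4},{"grip":0.7,"x":4.9,"y":0.3,"z":0,"rx":0,"ry":0,"rz":4}]' 30
python3 -c "
from h import *
crank()"
python3 -m jog '[{"grip":0.7,"x":4.9,"y":0.3,"z":0,"rx":0,"ry":0,"rz":4},{"grip":0.7,"x":4.9,"y":0.3,"z":0,"rx":0,"ry":0,"rz":4},{"grip":0.7,"x":4.9,"y":0.3,"z":0,"rx":0,"ry":0,"rz":4}]' 30
python3 -c "
from h import *
crank()"
python3 -m jog '[{"grip":0.7,"x":4.9,"y":0.3,"z":0,"rx":0,"ry":0,"rz":4},{"grip":0.7,"x":4.9,"y":0.3,"z":0,"rx":0,"ry":0,"rz":4},{"grip":0.7,"x":4.9,"y":0.3,"z":0,"rx":0,"ry":0,"rz":4}]' 30
python3 -c "
from h import *
crank()"
```

```text
time: 12.63
eef_pos: [0.5845, -0.0213, 0.4484]
tcp_rot: [0.824, -0.567, -0.004, -0.0]
contact_force: [-7.7, 6.3, 2.6]
opening: 0.354
t12.63 tcp [584.5 -21.3 448.4] F [-7.71  6.34  2.57] T [0.83 1.16 0.05] open 0.354 xhead -69.1 zax [-0.0065  0.0053 -1.    ] q [-0.21  0.06  1.76  0.    1.33  0.99]
crank 2.794 rad 160.1 deg R 66.5 Ftan -8.69 Frad -4.90 toolrot 160.2
time: 12.88
eef_pos: [0.5881, -0.0353, 0.4485]
tcp_rot: [0.76, -0.65, -0.004, -0.001]
contact_force: [-7.0, 7.9, 2.2]
opening: 0.353
t12.88 tcp [588.1 -35.3 448.5] F [-6.98  7.92  2.21] T [ 1.02  1.   -0.01] open 0.353 xhead -81.1 zax [-0.0055  0.0066 -1.    ] q [-0.23  0.07  1.75  0.01  1.33  1.18]
crank 3.011 rad 172.5 deg R 66.3 Ftan -8.89 Frad -5.71 toolrot 172.2
time: 13.13
eef_pos: [0.5886, -0.0497, 0.4484]
tcp_rot: [-0.688, 0.726, 0.004, 0.001]
contact_force: [-4.8, 7.9, 1.0]
opening: 0.354
t13.13 tcp [588.6 -49.7 448.4] F [-4.83  7.94  0.95] T [1.17 0.87 0.07] open 0.354 xhead -93.1 zax [-0.0043  0.0077 -1.    ] q [-0.26  0.07  1.74  0.01  1.33  1.37]
crank -3.054 rad -175.0 deg R 66.2 Ftan -7.60 Frad -5.35 toolrot 184.2
```

```bash
python3 -m jog '[{"grip":0.7,"x":4.9,"y":0.3,"z":0,"rx":0,"ry":0,"rz":4},{"grip":0.7,"x":4.9,"y":0.3,"z":0,"rx":0,"ry":0,"rz":4},{"grip":0.7,"x":4.9,"y":0.3,"z":0,"rx":0,"ry":0,"rz":4}]' 30
python3 -c "
from h import *
crank()"
python3 -m jog '[{"grip":0.7,"x":4.9,"y":0.3,"z":0,"rx":0,"ry":0,"rz":4},{"grip":0.7,"x":4.9,"y":0.3,"z":0,"rx":0,"ry":0,"rz":4},{"grip":0.7,"x":4.9,"y":0.3,"z":0,"rx":0,"ry":0,"rz":4}]' 30
python3 -c "
from h import *
crank()"
python3 -m jog '[{"grip":0.7,"x":4.9,"y":0.3,"z":0,"rx":0,"ry":0,"rz":4},{"grip":0.7,"x":4.9,"y":0.3,"z":0,"rx":0,"ry":0,"rz":4},{"grip":0.7,"x":4.9,"y":0.3,"z":0,"rx":0,"ry":0,"rz":4}]' 30
python3 -c "
from h import *
crank()"
```

```text
time: 13.38
eef_pos: [0.5862, -0.064, 0.4485]
tcp_rot: [-0.608, 0.794, 0.004, 0.002]
contact_force: [-2.8, 9.7, 0.8]
opening: 0.35
t13.38 tcp [586.2 -64.  448.5] F [-2.82  9.67  0.81] T [1.3  0.5  0.02] open 0.350 xhead -105.1 zax [-0.0026  0.0084 -1.    ] q [-0.28  0.07  1.75  0.01  1.33  1.55]
crank -2.835 rad -162.5 deg R 66.3 Ftan -8.49 Frad -5.43 toolrot 196.2
time: 13.63
eef_pos: [0.5808, -0.0774, 0.4485]
tcp_rot: [-0.522, 0.853, 0.004, 0.002]
contact_force: [-1.3, 10.3, 0.3]
opening: 0.353
t13.63 tcp [580.8 -77.4 448.5] F [-1.28 10.3   0.34] T [1.45 0.27 0.01] open 0.353 xhead -117.1 zax [-9.0e-04  8.9e-03 -1.0e+00] q [-0.31  0.06  1.75  0.01  1.33  1.73]
crank -2.617 rad -149.9 deg R 66.6 Ftan -8.40 Frad -6.10 toolrot 208.2
time: 13.88
eef_pos: [0.5727, -0.0895, 0.4485]
tcp_rot: [-0.43, 0.903, 0.004, 0.002]
contact_force: [0.9, 9.9, -0.5]
opening: 0.355
t13.88 tcp [572.7 -89.5 448.5] F [ 0.93  9.86 -0.46] T [ 1.47 -0.04  0.05] open 0.355 xhead -129.1 zax [ 0.001  0.009 -1.   ] q [-0.33  0.05  1.77  0.01  1.33  1.92]
crank -2.398 rad -137.4 deg R 66.9 Ftan -8.01 Frad -5.82 toolrot 220.2
```

```bash
python3 -m jog '[{"grip":0.7,"x":4.9,"y":0.3,"z":0,"rx":0,"ry":0,"rz":4},{"grip":0.7,"x":4.9,"y":0.3,"z":0,"rx":0,"ry":0,"rz":4},{"grip":0.7,"x":4.9,"y":0.3,"z":0,"rx":0,"ry":0,"rz":4}]' 30
python3 -c "
from h import *
crank()"
python3 -m jog '[{"grip":0.7,"x":4.9,"y":0.3,"z":0,"rx":0,"ry":0,"rz":4},{"grip":0.7,"x":4.9,"y":0.3,"z":0,"rx":0,"ry":0,"rz":4},{"grip":0.7,"x":4.9,"y":0.3,"z":0,"rx":0,"ry":0,"rz":4}]' 30
python3 -c "
from h import *
crank()"
python3 -m jog '[{"grip":0.7,"x":4.9,"y":0.3,"z":0,"rx":0,"ry":0,"rz":4},{"grip":0.7,"x":4.9,"y":0.3,"z":0,"rx":0,"ry":0,"rz":4},{"grip":0.7,"x":4.9,"y":0.3,"z":0,"rx":0,"ry":0,"rz":4}]' 30
python3 -c "
from h import *
crank()"
```

```text
time: 14.13
eef_pos: [0.5624, -0.0996, 0.4485]
tcp_rot: [-0.333, 0.943, 0.004, 0.003]
contact_force: [3.4, 11.0, -1.9]
opening: 0.355
t14.13 tcp [562.4 -99.6 448.5] F [ 3.4  10.99 -1.86] T [ 1.47 -0.4   0.04] open 0.355 xhead -141.1 zax [ 0.0033  0.0092 -1.    ] q [-0.35  0.03  1.79  0.01  1.33  2.11]
crank -2.183 rad -125.1 deg R 67.4 Ftan -9.24 Frad -6.85 toolrot 232.2
time: 14.38
eef_pos: [0.5502, -0.1074, 0.4486]
tcp_rot: [-0.233, 0.973, 0.004, 0.004]
contact_force: [5.9, 9.1, -3.1]
opening: 0.35
t14.38 tcp [ 550.2 -107.4  448.6] F [ 5.89  9.13 -3.08] T [ 1.48 -0.83  0.06] open 0.350 xhead -153.1 zax [ 0.0058  0.0089 -0.9999] q [-0.38  0.    1.81  0.01  1.32  2.29]
crank -1.969 rad -112.8 deg R 67.9 Ftan -9.09 Frad -5.94 toolrot 244.2
time: 14.63
eef_pos: [0.5366, -0.1125, 0.4485]
tcp_rot: [-0.13, 0.992, 0.004, 0.005]
contact_force: [8.9, 9.0, -3.7]
opening: 0.353
t14.63 tcp [ 536.6 -112.5  448.5] F [ 8.93  8.96 -3.7 ] T [ 1.37 -1.24  0.06] open 0.353 xhead -165.1 zax [ 0.0083  0.0082 -0.9999] q [-0.39 -0.03  1.84  0.01  1.32  2.49]
crank -1.757 rad -100.7 deg R 68.6 Ftan -10.58 Frad -6.93 toolrot 256.2
```

```bash
python3 -m jog '[{"grip":0.7,"x":4.9,"y":0.3,"z":0.5,"rx":0,"ry":0,"rz":4},{"grip":0.7,"x":4.9,"y":0.3,"z":0.5,"rx":0,"ry":0,"rz":4},{"grip":0.7,"x":4.9,"y":0.3,"z":0,"rx":0,"ry":0,"rz":4}]' 30
python3 -c "
from h import *
crank()"
python3 -m jog '[{"grip":0.7,"x":0,"y":0,"z":0,"rx":0,"ry":0,"rz":0}]' 30
python3 -c "
from h import *
crank()
P=np.array([[451.9,-43.3],[454.4,-24],[467.8,1.8],[490.4,19.4],[518.1,26.3]]);Q=np.array([[532.3,23],[546.1,19.4],[559,12.8],[569.2,2.9],[578.1,-8.4],[584.5,-21.3],[588.1,-35.3],[588.6,-49.7],[586.2,-64],[580.8,-77.4],[572.7,-89.5],[562.4,-99.6],[550.2,-107.4],[536.6,-112.5]])
for A in(P,Q):
  M=np.c_[2*A,np.ones(len(A))];x=np.linalg.lstsq(M,(A**2).sum(1),rcond=None)[0];print(x[:2],np.sqrt(x[2]+x[0]**2+x[1]**2))
"
```

```text
time: 14.88
eef_pos: [0.5225, -0.1147, 0.4485]
tcp_rot: [-0.025, 1.0, 0.003, 0.006]
contact_force: [10.6, 7.7, -3.5]
opening: 0.354
t14.88 tcp [ 522.5 -114.7  448.5] F [10.62  7.67 -3.54] T [ 1.27 -1.54  0.03] open 0.354 xhead -177.1 zax [ 0.0121  0.0067 -0.9999] q [-0.41 -0.06  1.87  0.01  1.32  2.68]
crank -1.549 rad -88.8 deg R 69.4 Ftan -10.61 Frad -7.68 toolrot 268.2
time: 14.97
eef_pos: [0.5219, -0.1147, 0.4485]
tcp_rot: [-0.026, 1.0, 0.003, 0.005]
contact_force: [7.3, 8.4, -2.1]
opening: 0.355
t14.97 tcp [ 521.9 -114.7  448.5] F [ 7.33  8.39 -2.06] T [ 1.16 -0.97 -0.04] open 0.355 xhead -177.1 zax [ 0.0093  0.0064 -0.9999] q [-0.41 -0.06  1.87  0.01  1.32  2.68]
crank -1.541 rad -88.3 deg R 69.4 Ftan -7.26 Frad -8.45 toolrot 268.2
[520.36662082 -42.12393312] 68.45708106860118
[519.08123273 -45.04927011] 69.67211775327289
```

```bash
cat > data.py <<'E'
import numpy as np
D=[[454.4,-24,-.73,-8.5],[467.8,1.8,-.25,-10.27],[490.4,19.4,-3.01,-13.73],[518.1,26.3,-7.42,-14.06],[532.3,23,-10.42,-3.02],[546.1,19.4,-10.65,-3.71],[559,12.8,-11.97,-3.1],[569.2,2.9,-9.59,2.65],[578.1,-8.4,-8.12,4.59],[584.5,-21.3,-7.71,6.34],[588.1,-35.3,-6.98,7.92],[588.6,-49.7,-4.83,7.94],[586.2,-64,-2.82,9.67],[580.8,-77.4,-1.28,10.3],[572.7,-89.5,.93,9.86],[562.4,-99.6,3.4,10.99],[550.2,-107.4,5.89,9.13],[536.6,-112.5,8.93,8.96],[522.5,-114.7,10.62,7.67]]
def ana(D,C=(519.5,-45.),turn0=0.):
    D=np.array(D);d=D[:,:2]-C;a=np.unwrap(-np.arctan2(-d[:,1],-d[:,0]));rad=d/np.linalg.norm(d,axis=1)[:,None]
    F=D[:,2:];ft=-(F[:,0]*rad[:,1]-F[:,1]*rad[:,0]);fr=(F*rad).sum(1)
    return a+.021+turn0,ft,fr
if __name__=="__main__":
    a,f,r=ana(D)
    for q in zip(a,f,r):print(*np.round(q,2))
    from scipy.optimize import curve_fit
    p,c=curve_fit(lambda x,a0,f0:f0+4*np.clip(x-a0,0,None),a[4:],f[4:],p0=[4.2,8.5]);print(p,np.sqrt(np.diag(c)))
E
python3 data.py
```

```text
0.33 8.31 -1.91
0.76 7.78 -6.71
1.17 8.4 -11.27
1.57 7.69 -13.91
1.78 9.68 -4.9
1.98 8.43 -7.49
2.19 8.13 -9.31
2.4 8.56 -5.07
2.6 8.19 -4.46
2.81 8.6 -5.07
3.02 8.82 -5.8
3.23 7.59 -5.36
3.44 8.53 -5.36
3.65 8.51 -5.94
3.86 8.16 -5.61
4.07 9.46 -6.54
4.28 9.32 -5.59
4.49 10.86 -6.49
4.69 10.94 -7.21
[3.96214016 8.47324614] [0.07522708 0.15538838]
```

```bash
python3 -m jog '[{"grip":0.4,"x":0,"y":0,"z":0,"rx":0,"ry":0,"rz":0},{"grip":0.2,"x":0,"y":0,"z":0,"rx":0,"ry":0,"rz":0},{"grip":0.2,"x":0,"y":0,"z":0,"rx":0,"ry":0,"rz":0},{"grip":0.2,"x":-3,"y":0,"z":-15,"rx":0,"ry":0,"rz":0},{"grip":0.2,"x":0,"y":0,"z":-20,"rx":0,"ry":0,"rz":0},{"grip":0.2,"x":0,"y":0,"z":-20,"rx":0,"ry":0,"rz":-7},{"grip":0.2,"x":0,"y":0,"z":0,"rx":0,"ry":0,"rz":-7},{"grip":0.2,"x":0,"y":0,"z":0,"rx":0,"ry":0,"rz":-7}]' 30
python3 -m jog '[{"grip":0.2,"x":0,"y":0,"z":0,"rx":0,"ry":0,"rz":-7},{"grip":0.2,"x":0,"y":0,"z":0,"rx":0,"ry":0,"rz":-7},{"grip":0.2,"x":0,"y":0,"z":0,"rx":0,"ry":0,"rz":-7},{"grip":0.2,"x":0,"y":0,"z":0,"rx":0,"ry":0,"rz":-7},{"grip":0.2,"x":0,"y":0,"z":0,"rx":0,"ry":0,"rz":-7},{"grip":0.2,"x":0,"y":0,"z":0,"rx":0,"ry":0,"rz":-7},{"grip":0.2,"x":0,"y":0,"z":0,"rx":0,"ry":0,"rz":-7},{"grip":0.2,"x":0,"y":0,"z":0,"rx":0,"ry":0,"rz":-7}]' 30
python3 -m jog '[{"grip":0.2,"x":0,"y":0,"z":0,"rx":0,"ry":0,"rz":-7},{"grip":0.2,"x":0,"y":0,"z":0,"rx":0,"ry":0,"rz":-7},{"grip":0.2,"x":0,"y":0,"z":0,"rx":0,"ry":0,"rz":-7},{"grip":0.2,"x":0,"y":0,"z":0,"rx":0,"ry":0,"rz":-7},{"grip":0.2,"x":0,"y":0,"z":0,"rx":0,"ry":0,"rz":-7},{"grip":0.2,"x":0,"y":0,"z":0,"rx":0,"ry":0,"rz":-7},{"grip":0.2,"x":0,"y":0,"z":0,"rx":0,"ry":0,"rz":-7},{"grip":0.2,"x":0,"y":0,"z":0,"rx":0,"ry":0,"rz":-7}]' 30
python3 -m jog '[{"grip":0.2,"x":0,"y":0,"z":0,"rx":0,"ry":0,"rz":-7},{"grip":0.2,"x":0,"y":0,"z":0,"rx":0,"ry":0,"rz":-7},{"grip":0.2,"x":0,"y":0,"z":0,"rx":0,"ry":0,"rz":-7},{"grip":0.2,"x":0,"y":0,"z":0,"rx":0,"ry":0,"rz":-7},{"grip":0.2,"x":0,"y":0,"z":0,"rx":0,"ry":0,"rz":-7},{"grip":0.2,"x":0,"y":0,"z":0,"rx":0,"ry":0,"rz":-6},{"grip":0.2,"x":0,"y":0,"z":0,"rx":0,"ry":0,"rz":0}]' 30
python3 -c "
from h import *
crank()
s,t=cams()
cv2.imwrite('pics/sc7.png',cv2.resize(s['frame'][115:225,180:290,::-1],None,fx=5.4,fy=5.4,interpolation=cv2.INTER_CUBIC))
cv2.imwrite('pics/tc7.png',cv2.resize(t['frame'][185:245,240:320,::-1],None,fx=8,fy=8,interpolation=cv2.INTER_CUBIC))
"
```

```text
time: 15.63
eef_pos: [0.524, -0.1169, 0.5044]
tcp_rot: [-0.211, 0.977, -0.001, 0.002]
contact_force: [-0.9, 0.8, -0.9]
opening: 0.805
time: 16.3
eef_pos: [0.5239, -0.1169, 0.5022]
tcp_rot: [-0.645, 0.764, -0.0, -0.0]
contact_force: [0.3, 0.2, 0.5]
opening: 0.802
time: 16.97
eef_pos: [0.5239, -0.1169, 0.5022]
tcp_rot: [0.928, -0.372, 0.0, 0.0]
contact_force: [0.4, -0.1, -0.6]
opening: 0.801
time: 17.55
eef_pos: [0.5239, -0.1169, 0.5022]
tcp_rot: [1.0, -0.025, 0.0, 0.0]
contact_force: [-0.7, 0.2, 0.0]
opening: 0.798
t17.55 tcp [ 523.9 -116.9  502.2] F [-0.75  0.23  0.05] T [-0.01 -0.01 -0.02] open 0.798 xhead -2.9 zax [ 3.e-04 -4.e-04 -1.e+00] q [-0.41 -0.08  1.8  -0.    1.42 -0.36]
crank -1.569 rad -89.9 deg R 71.6 Ftan 0.74 Frad -0.24 toolrot 94.0
```

View pics/sc7.png

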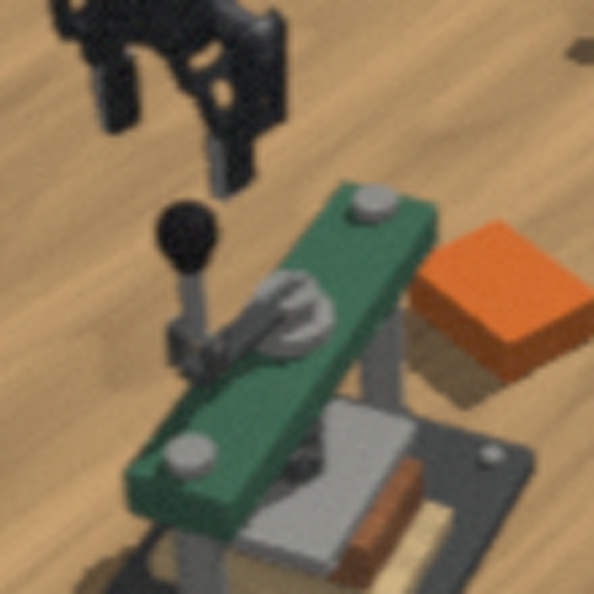

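View pics/tc7.png

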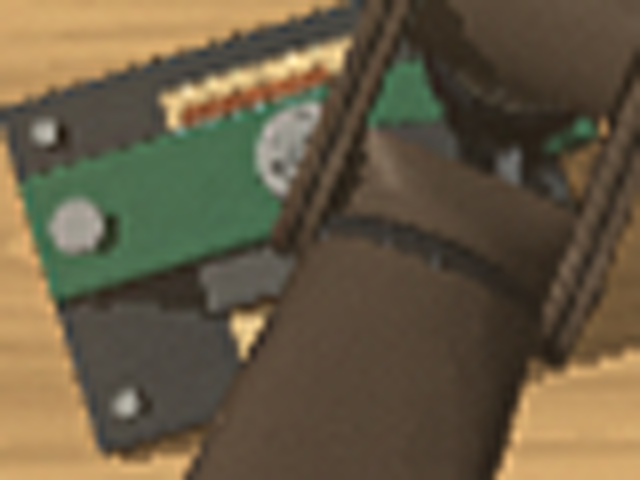

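The scene shows the arm pointing along −y, the knob upright at crop (187,235), and the plate resting on the brown block. I'll check the knob position before the regrip.

```bash
python3 - <<'E'
from h import *
s,t=cams()
ks,ss,_=blob((s["frame"].max(2)<55).astype(np.uint8),(206,150,223,167));print(ks,ss)
print(onz(s,ks,.2905), "folded-type bias: earlier scene-only gave (.4535,-.0505) for knob at ~(.4505,-.0465)")
E
```

```text
[214.26041667 158.41666667] [210 153  10  13  96]
[ 0.52645119 -0.11707376  0.2905    ] folded-type bias: earlier scene-only gave (.4535,-.0505) for knob at ~(.4505,-.0465)
```

```bash
python3 -m jog '[{"grip":0.2,"x":-2.5,"y":-2,"z":18,"rx":0,"ry":0,"rz":0},{"grip":0.2,"x":0,"y":0,"z":20,"rx":0,"ry":0,"rz":0},{"grip":0.2,"x":0,"y":0,"z":16,"rx":0,"ry":0,"rz":0},{"grip":0.4,"x":0,"y":0,"z":0,"rx":0,"ry":0,"rz":0},{"grip":0.5,"x":0,"y":0,"z":0,"rx":0,"ry":0,"rz":0},{"grip":0.58,"x":0,"y":0,"z":0,"rx":0,"ry":0,"rz":0}]' 25
python3 -c "
from h import *
crank()"
python3 -m jog '[{"grip":0.62,"x":0,"y":0,"z":0,"rx":0,"ry":0,"rz":0},{"grip":0.7,"x":0,"y":0,"z":0,"rx":0,"ry":0,"rz":0},{"grip":0.7,"x":0,"y":0,"z":0,"rx":0,"ry":0,"rz":0}]' 30
python3 -c "
from h import *
crank()"
```

```text
time: 18.25
eef_pos: [0.5218, -0.1147, 0.449]
tcp_rot: [1.0, -0.026, 0.001, 0.0]
contact_force: [0.3, 1.0, -0.8]
opening: 0.421
t18.25 tcp [ 521.8 -114.7  449. ] F [ 0.27  0.97 -0.84] T [ 0.02 -0.15  0.02] open 0.421 xhead -3.0 zax [ 1.8e-03 -7.0e-04 -1.0e+00] q [-0.41 -0.06  1.87  0.    1.33 -0.35]
crank -1.540 rad -88.2 deg R 69.4 Ftan -0.26 Frad -0.97 toolrot 94.1
time: 18.5
eef_pos: [0.5225, -0.1147, 0.4497]
tcp_rot: [1.0, -0.026, 0.004, 0.001]
contact_force: [6.0, 0.0, -2.5]
opening: 0.353
t18.50 tcp [ 522.5 -114.7  449.7] F [ 6.03  0.04 -2.48] T [-0.04 -0.87 -0.04] open 0.353 xhead -3.0 zax [ 0.0075 -0.0015 -1.    ] q [-0.41 -0.06  1.87  0.    1.32 -0.35]
crank -1.549 rad -88.8 deg R 69.4 Ftan -6.03 Frad -0.04 toolrot 94.1
```

```bash
python3 -m jog '[{"grip":0.7,"x":-4.9,"y":-0.2,"z":0.5,"rx":0,"ry":0,"rz":4},{"grip":0.7,"x":-4.9,"y":-0.2,"z":0.5,"rx":0,"ry":0,"rz":4},{"grip":0.7,"x":-4.9,"y":-0.2,"z":0,"rx":0,"ry":0,"rz":4}]' 30
python3 -c "
from h import *
crank()
from data import *
s=get_state();p=s['eef_pos'];F=s['contact_force'];print([q.round(2) for q in ana([[p[0]*1e3,p[1]*1e3,F[0],F[1]]],turn0=2*np.pi)])
"
```

```text
time: 18.75
eef_pos: [0.5088, -0.1127, 0.4498]
tcp_rot: [0.991, -0.132, 0.008, 0.001]
contact_force: [12.9, -3.5, -1.9]
opening: 0.35
t18.75 tcp [ 508.8 -112.7  449.8] F [12.9  -3.47 -1.92] T [-0.48 -1.98 -0.02] open 0.350 xhead -15.2 zax [ 0.0155 -0.0045 -0.9999] q [-0.41 -0.09  1.9   0.    1.32 -0.15]
crank -1.350 rad -77.3 deg R 68.8 Ftan -13.34 Frad 0.84 toolrot 106.3
[array([4.89]), array([13.29]), array([1.42])]
```

```bash
python3 - <<'E'
from data import *
from scipy.optimize import curve_fit
a,f,r=ana(D);b=ana([[508.8,-112.7,12.9,-3.47]],turn0=2*np.pi);a=np.r_[a,b[0]];f=np.r_[f,b[1]]
for k in(3.5,4,4.5):
    p,c=curve_fit(lambda x,a0,f0:f0+k*np.clip(x-a0,0,None),a[4:],f[4:],p0=[4.2,8.5]);print(k,p,np.sqrt(np.diag(c)))
p,c=curve_fit(lambda x,a0,f0,k:f0+k*np.clip(x-a0,0,None),a,f,p0=[4.2,8.5,4]);print(p,np.sqrt(np.diag(c)))
E
```

```text
3.5 [3.85469696 8.50460218] [0.0861886  0.18472833]
4 [3.9072256  8.47324614] [0.07574572 0.16937257]
4.5 [3.97107573 8.47324614] [0.06656607 0.16745205]
[4.12862734 8.42847081 5.8453046 ] [0.11248425 0.143691   1.25563098]
```

```bash
python3 -m jog '[{"grip":0.7,"x":-4.9,"y":0.8,"z":0,"rx":0,"ry":0,"rz":4},{"grip":0.7,"x":-3.7,"y":0.8,"z":0,"rx":0,"ry":0,"rz":3}]' 30
python3 -c "
from h import *
crank()
from data import *
s=get_state();p=s['eef_pos'];F=s['contact_force'];print([q.round(2) for q in ana([[p[0]*1e3,p[1]*1e3,F[0],F[1]]],turn0=2*np.pi)])
"
```

```text
time: 18.92
eef_pos: [0.5, -0.1116, 0.4498]
tcp_rot: [0.981, -0.192, 0.008, 0.0]
contact_force: [13.4, -1.9, -1.9]
opening: 0.354
t18.92 tcp [ 500.  -111.6  449.8] F [13.43 -1.9  -1.9 ] T [-0.26 -2.03  0.03] open 0.354 xhead -22.2 zax [ 0.0157 -0.0037 -0.9999] q [-0.42 -0.11  1.92  0.    1.32 -0.03]
crank -1.223 rad -70.1 deg R 70.0 Ftan -13.33 Frad -2.52 toolrot 113.3
[array([5.02]), array([13.42]), array([-1.95])]
```

```bash
python3 -m jog '[{"grip":0.7,"x":1,"y":0,"z":0,"rx":0,"ry":0,"rz":-2},{"grip":0.7,"x":1,"y":0,"z":0,"rx":0,"ry":0,"rz":-2},{"grip":0.7,"x":0,"y":0,"z":0,"rx":0,"ry":0,"rz":0}]' 25
python3 -c "
from h import *
crank()
from data import *
s=get_state();p=s['eef_pos'];F=s['contact_force'];print([q.round(2) for q in ana([[p[0]*1e3,p[1]*1e3,F[0],F[1]]],turn0=2*np.pi)])
"
```

```text
time: 19.17
eef_pos: [0.5011, -0.1121, 0.4496]
tcp_rot: [0.988, -0.156, 0.004, 0.0]
contact_force: [5.0, -0.2, 3.1]
opening: 0.353
t19.17 tcp [ 501.1 -112.1  449.6] F [ 4.97 -0.18  3.14] T [ 0.04 -0.76 -0.01] open 0.353 xhead -17.9 zax [ 0.0075 -0.0019 -1.    ] q [-0.42 -0.11  1.92  0.    1.32 -0.11]
crank -1.240 rad -71.0 deg R 70.2 Ftan -4.79 Frad -1.35 toolrot 109.0
[array([5.]), array([4.84]), array([-1.14])]
```

```bash
python3 -m jog '[{"grip":0.7,"x":0,"y":-5.6,"z":0.2,"rx":0,"ry":0,"rz":0},{"grip":0.7,"x":0,"y":-5.5,"z":0.7,"rx":0,"ry":0,"rz":0},{"grip":0.7,"x":0,"y":-5.4,"z":1.2,"rx":0,"ry":0,"rz":0},{"grip":0.7,"x":0,"y":-5.3,"z":1.7,"rx":0,"ry":0,"rz":0}]' 25
python3 -c "
from h import *
crank()"
```

```text
time: 19.5
eef_pos: [0.5073, -0.091, 0.4447]
tcp_rot: [0.988, -0.156, 0.002, 0.001]
contact_force: [3.1, -2.0, 5.2]
opening: 0.354
t19.50 tcp [507.3 -91.  444.7] F [ 3.07 -2.02  5.17] T [-0.52 -0.42 -0.01] open 0.354 xhead -18.0 zax [ 0.0033 -0.0022 -1.    ] q [-0.37 -0.1   1.92 -0.    1.32 -0.06]
crank -1.230 rad -70.5 deg R 48.2 Ftan -3.55 Frad 0.95 toolrot 109.1
```

```bash
python3 -m jog '[{"grip":0.7,"x":-0.3,"y":-5.2,"z":2.1,"rx":0,"ry":0,"rz":0},{"grip":0.7,"x":-0.3,"y":-5,"z":2.6,"rx":0,"ry":0,"rz":0},{"grip":0.7,"x":0,"y":-4.7,"z":3,"rx":0,"ry":0,"rz":0},{"grip":0.7,"x":0,"y":-4.4,"z":3.4,"rx":0,"ry":0,"rz":0}]' 25
python3 -c "
from h import *
crank()"
python3 -m jog '[{"grip":0.7,"x":0,"y":-4.1,"z":3.8,"rx":0,"ry":0,"rz":0},{"grip":0.7,"x":0,"y":-3.8,"z":4.1,"rx":0,"ry":0,"rz":0},{"grip":0.7,"x":0,"y":-3.4,"z":4.4,"rx":0,"ry":0,"rz":0},{"grip":0.7,"x":0,"y":-3,"z":4.7,"rx":0,"ry":0,"rz":0}]' 25
python3 -c "
from h import *
crank()"
```

```text
time: 19.83
eef_pos: [0.5125, -0.072, 0.4321]
tcp_rot: [0.988, -0.156, 0.001, -0.0]
contact_force: [3.2, -1.2, 3.8]
opening: 0.351
t19.83 tcp [512.5 -72.  432.1] F [ 3.17 -1.24  3.76] T [-0.44 -0.52  0.06] open 0.351 xhead -17.9 zax [ 1.e-03  1.e-04 -1.e+00] q [-0.34 -0.09  1.93  0.    1.3  -0.02]
crank -1.192 rad -68.3 deg R 28.5 Ftan -3.40 Frad 0.05 toolrot 109.0
time: 20.17
eef_pos: [0.5166, -0.0584, 0.414]
tcp_rot: [0.988, -0.156, -0.001, -0.0]
contact_force: [0.3, -0.1, 3.5]
opening: 0.35
t20.17 tcp [516.6 -58.4 414. ] F [ 0.28 -0.14  3.46] T [-0.13 -0.13 -0.02] open 0.350 xhead -17.9 zax [-0.0019  0.0011 -1.    ] q [-0.31 -0.07  1.94  0.    1.27  0.01]
crank -1.124 rad -64.4 deg R 14.4 Ftan -0.31 Frad 0.02 toolrot 109.0
```

```bash
python3 -m jog '[{"grip":0.7,"x":-0.3,"y":-2.6,"z":5,"rx":0,"ry":0,"rz":0},{"grip":0.7,"x":0,"y":-2.1,"z":5.1,"rx":0,"ry":0,"rz":0},{"grip":0.7,"x":0,"y":-1.7,"z":5.3,"rx":0,"ry":0,"rz":0}]' 25
python3 -c "
from h import *
crank()"
python3 -m jog '[{"grip":0.7,"x":0,"y":-1.2,"z":5.4,"rx":0,"ry":0,"rz":0},{"grip":0.7,"x":0,"y":-0.7,"z":5.5,"rx":0,"ry":0,"rz":0},{"grip":0.7,"x":0,"y":-0.3,"z":4,"rx":0,"ry":0,"rz":0},{"grip":0.7,"x":0,"y":0,"z":0,"rx":0,"ry":0,"rz":0}]' 25
python3 -c "
from h import *
crank()"
```

```text
time: 20.42
eef_pos: [0.5181, -0.0525, 0.3983]
tcp_rot: [0.988, -0.156, -0.001, -0.0]
contact_force: [0.7, 0.6, 3.7]
opening: 0.354
t20.42 tcp [518.1 -52.5 398.3] F [0.71 0.61 3.65] T [-0.08 -0.08 -0.02] open 0.354 xhead -18.0 zax [-2.3e-03  9.0e-04 -1.0e+00] q [-0.3  -0.05  1.96  0.    1.24  0.02]
crank -1.004 rad -57.5 deg R 8.4 Ftan -0.29 Frad -0.89 toolrot 109.1
time: 20.75
eef_pos: [0.5187, -0.0506, 0.383]
tcp_rot: [0.988, -0.156, -0.002, -0.0]
contact_force: [0.8, 1.5, 0.6]
opening: 0.348
t20.75 tcp [518.7 -50.6 383. ] F [0.85 1.48 0.57] T [ 0.13  0.11 -0.02] open 0.348 xhead -18.0 zax [-0.0029  0.0013 -1.    ] q [-0.29 -0.04  1.97  0.    1.21  0.02]
crank -0.927 rad -53.1 deg R 6.5 Ftan 0.18 Frad -1.69 toolrot 109.1
```

```bash
python3 -m jog '[{"grip":0.7,"x":0,"y":0,"z":1.5,"rx":0,"ry":0,"rz":0},{"grip":0.7,"x":0,"y":0,"z":0,"rx":0,"ry":0,"rz":0}]' 25
python3 -c "
from h import *
crank()"
python3 -m jog '[{"grip":0.7,"x":0,"y":0,"z":1.5,"rx":0,"ry":0,"rz":0},{"grip":0.7,"x":0,"y":0,"z":0,"rx":0,"ry":0,"rz":0}]' 25
python3 -c "
from h import *
crank()
s,t=cams()
cv2.imwrite('pics/sc8.png',cv2.resize(s['frame'][130:200,195:275,::-1],None,fx=8,fy=8,interpolation=cv2.INTER_CUBIC))"
```

```text
time: 20.92
eef_pos: [0.5187, -0.0506, 0.3828]
tcp_rot: [0.988, -0.156, -0.001, -0.0]
contact_force: [-2.8, 1.2, 3.2]
opening: 0.352
t20.92 tcp [518.7 -50.6 382.8] F [-2.75  1.2   3.25] T [ 0.28  0.42 -0.07] open 0.352 xhead -18.0 zax [-0.0025  0.0012 -1.    ] q [-0.29 -0.04  1.97  0.    1.21  0.02]
crank -0.938 rad -53.7 deg R 6.5 Ftan 2.94 Frad 0.60 toolrot 109.1
time: 21.08
eef_pos: [0.5188, -0.0506, 0.3825]
tcp_rot: [0.988, -0.156, -0.001, -0.0]
contact_force: [-3.6, 3.0, 7.9]
opening: 0.352
t21.08 tcp [518.8 -50.6 382.5] F [-3.63  2.99  7.91] T [ 0.34  0.82 -0.08] open 0.352 xhead -18.0 zax [-0.0023  0.0011 -1.    ] q [-0.29 -0.03  1.97  0.    1.21  0.02]
crank -0.944 rad -54.1 deg R 6.5 Ftan 4.69 Frad -0.39 toolrot 109.1
```

View pics/sc8.png

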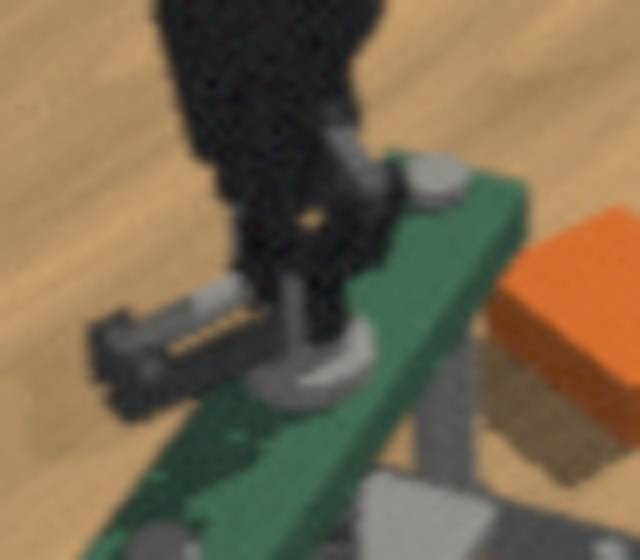

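The handle is flat, with its stem at crop (190,315) parallel to the arm, and the downward push met a firm stop. I'll release, lift away and inspect.

```bash
python3 -m jog '[{"grip":0.7,"x":0,"y":0,"z":-2.5,"rx":0,"ry":0,"rz":0},{"grip":0.5,"x":0,"y":0,"z":0,"rx":0,"ry":0,"rz":0},{"grip":0.3,"x":0,"y":0,"z":0,"rx":0,"ry":0,"rz":0},{"grip":0.3,"x":0,"y":0,"z":0,"rx":0,"ry":0,"rz":0},{"grip":0.3,"x":0,"y":0,"z":-10,"rx":0,"ry":0,"rz":0},{"grip":0.3,"x":0,"y":0,"z":-25,"rx":0,"ry":0,"rz":0},{"grip":0.3,"x":0,"y":0,"z":-35,"rx":0,"ry":0,"rz":0},{"grip":0.3,"x":0,"y":0,"z":-35,"rx":0,"ry":0,"rz":0}]' 25
python3 -m jog '[{"grip":0.3,"x":0,"y":-35,"z":0,"rx":0,"ry":0,"rz":0},{"grip":0.3,"x":0,"y":-35,"z":0,"rx":0,"ry":0,"rz":0},{"grip":0.3,"x":0,"y":-35,"z":0,"rx":0,"ry":0,"rz":0},{"grip":0.3,"x":0,"y":-35,"z":0,"rx":0,"ry":0,"rz":0},{"grip":0.3,"x":0,"y":-30,"z":0,"rx":0,"ry":0,"rz":0},{"grip":0.3,"x":0,"y":0,"z":0,"rx":0,"ry":0,"rz":0}]' 25
python3 -c "
from h import *
show()
s,t=cams()
cv2.imwrite('pics/s9.png',s['frame'][:,:,::-1]);cv2.imwrite('pics/t9.png',t['frame'][:,:,::-1])
cv2.imwrite('pics/sc9.png',cv2.resize(s['frame'][135:235,185:285,::-1],None,fx=6,fy=6,interpolation=cv2.INTER_CUBIC))
cv2.imwrite('pics/tc9.png',cv2.resize(t['frame'][170:250,230:330,::-1],None,fx=7,fy=7,interpolation=cv2.INTER_CUBIC))"
```

```text
time: 21.85
eef_pos: [0.5189, -0.0508, 0.4896]
tcp_rot: [0.988, -0.156, -0.001, -0.0]
contact_force: [-0.2, -0.1, -0.0]
opening: 0.701
time: 22.35
eef_pos: [0.5721, 0.1149, 0.4894]
tcp_rot: [0.988, -0.154, 0.0, -0.001]
contact_force: [-0.9, -0.4, -0.0]
opening: 0.701
t22.35 tcp [572.1 114.9 489.4] F [-0.93 -0.44 -0.04] T [-0.06 -0.    0.02] open 0.701 xhead -17.7 zax [ 9.e-04  2.e-03 -1.e+00] q [0.02 0.03 1.71 0.   1.4  0.33]
```

View pics/sc9.png

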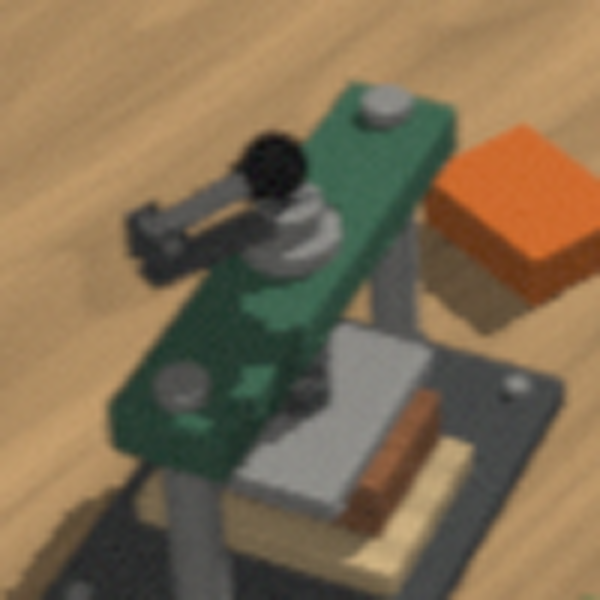

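View pics/tc9.png

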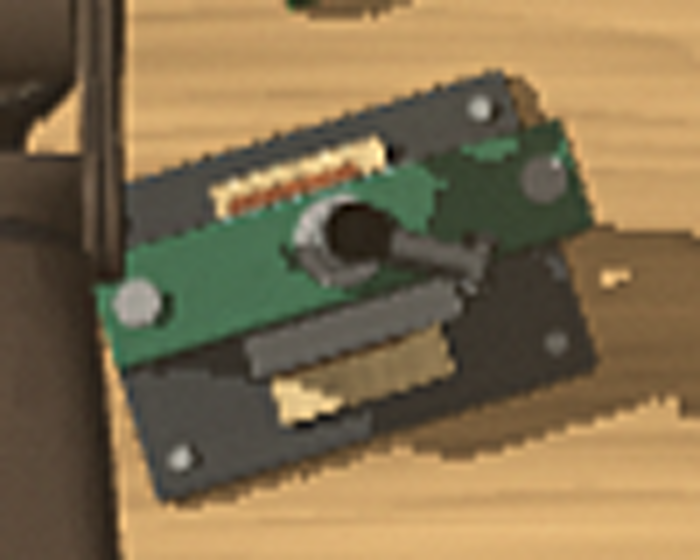

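View pics/s9.png

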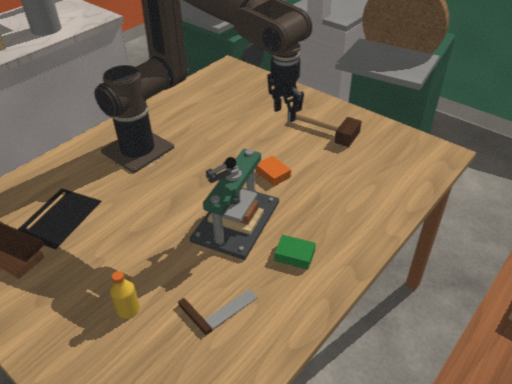

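```bash
python3 - <<'E'
from h import *
s,t=cams()
ks,ss,_=blob((s["frame"].max(2)<50).astype(np.uint8),(224,155,238,170)); kt,st,_=blob((t["frame"].max(2)<48).astype(np.uint8),(275,196,288,210))
print(ks,ss,kt,st,tri(s,ks,t,kt))
k=onz(t,kt,.228)
p=onz(t,(230+472/7-.4,170+262/7-.4),.228);m=onz(t,(230+420/7-.4,170+248/7-.4),.228)
for q in(p,m):print(np.degrees(np.arctan2(*(q-k)[[1,0]])),np.linalg.norm(q-k))
c=np.array([.521,-.0452,.228]);print(np.degrees(np.arctan2(*(p-c)[[1,0]])))
a=cv2.imread("pics/scene0.png").astype(int);b=cv2.imread("pics/s9.png").astype(int);d=(abs(a-b).max(2)>50)
for n,(x0,y0,x1,y1) in dict(block=(225,195,270,235),bottle=(105,265,145,325),square=(175,285,262,335),green=(270,232,320,270),orange=(255,155,295,185)).items():print(n,d[y0:y1,x0:x1].sum())
E
```

```text
[230.15730337 162.69662921] [225 158  11  11  89] [280.88333333 202.63333333] [277 199   9   8  60] (array([ 0.52085298, -0.05366258,  0.23397969]), [np.float64(0.7273048937206102), np.float64(0.7273048937206333)])
-106.05475598125165 0.05898939735059863
-106.19273188136269 0.03189323251284122
-103.11379702530948
block 61
bottle 566
square 6
green 0
orange 0
```

```bash
python3 - <<'E'
from h import *
s,t=cams()
for X,m in(((.515,-.045,.228),(229.58,162.40)),((.5187,-.0507,.228),(230.16,162.70)),((.5187,-.0507,.234),(230.16,162.70))):print(proj(s,X),m)
for X,m in(((.515,-.045,.228),(278.9,204.3)),((.5187,-.0507,.228),(280.88,202.63)),((.5187,-.0507,.234),(280.88,202.63))):print(proj(t,X),m)
a=cv2.imread("pics/scene0.png")[255:335,90:160];b=cv2.imread("pics/s9.png")[255:335,90:160]
cv2.imwrite("pics/bot.png",cv2.resize(np.hstack([a,b]),None,fx=5,fy=5,interpolation=cv2.INTER_CUBIC))
for i in("scene0","s9"):
    im=cv2.imread(f"pics/{i}.png").astype(int);m=((im[...,2]-im[...,0]>110)).astype(np.uint8);print(blob(m,(100,265,150,325))[:2])
for th in (35,45,55,65):
  for i in("scene0","s9"):
    im=cv2.imread(f"pics/{i}.png");print(th,i,blob((im.max(2)<th).astype(np.uint8),(222,153,238,170))[:2])
E
```

```text
[231.08773988 161.97352483] (229.58, 162.4)
[230.68308252 163.5195586 ] (230.16, 162.7)
[230.57106022 161.81022814] (230.16, 162.7)
[278.55314842 204.67896124] (278.9, 204.3)
[280.14888845 203.62406533] (280.88, 202.63)
[280.20776528 203.38374807] (280.88, 202.63)
(array([127.21118012, 287.36024845]), array([122, 279,  12,  17, 161], dtype=int32))
(array([126.92307692, 287.64497041]), array([121, 279,  14,  17, 169], dtype=int32))
35 scene0 (array([229.62162162, 162.67567568]), array([224, 158,  12,  10,  74], dtype=int32))
35 s9 (array([230.23684211, 162.72368421]), array([226, 158,  10,  10,  76], dtype=int32))
45 scene0 (array([229.57731959, 162.35051546]), array([224, 158,  12,  10,  97], dtype=int32))
45 s9 (array([230.22619048, 162.67857143]), array([225, 158,  11,  11,  84], dtype=int32))
55 scene0 (array([229.17699115, 162.82300885]), array([222, 158,  14,  11, 113], dtype=int32))
55 s9 (array([230.06451613, 162.88172043]), array([224, 158,  12,  12,  93], dtype=int32))
65 scene0 (array([228.859375, 162.84375 ]), array([222, 158,  15,  12, 128], dtype=int32))
65 s9 (array([230.03809524, 163.33333333]), array([224, 158,  12,  12, 105], dtype=int32))
```

View pics/bot.png

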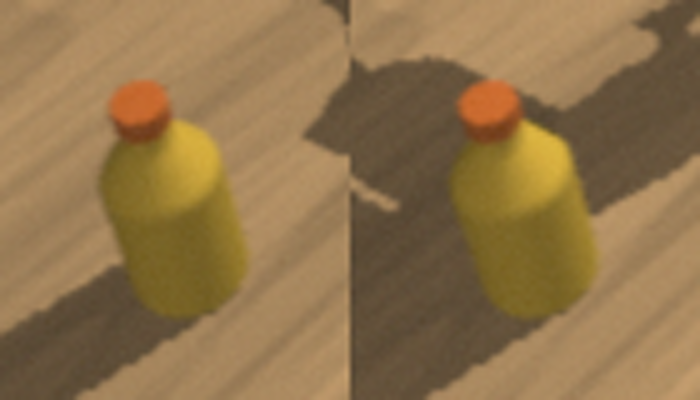

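The bottle difference is only the arm's shadow. The knob may sit 3–4 mm high after the pads opened, though the measurement is uncertain. I'll press it down gently with closed fingers to make sure it is flat.

```bash
python3 -m jog '[{"grip":0.9,"x":0,"y":30,"z":0,"rx":0,"ry":0,"rz":0},{"grip":1,"x":0,"y":35,"z":0,"rx":0,"ry":0,"rz":0},{"grip":1,"x":0,"y":35,"z":0,"rx":0,"ry":0,"rz":0},{"grip":1,"x":0,"y":35,"z":0,"rx":0,"ry":0,"rz":0},{"grip":1,"x":0,"y":35,"z":0,"rx":0,"ry":0,"rz":0},{"grip":1,"x":0,"y":0,"z":20,"rx":0,"ry":0,"rz":0},{"grip":1,"x":0,"y":0,"z":20,"rx":0,"ry":0,"rz":0},{"grip":1,"x":0,"y":0,"z":0,"rx":0,"ry":0,"rz":0}]' 20
python3 -c "
from h import *
show();print(to([.5187,-.0507,.427]))"
```

```text
time: 23.32
eef_pos: [0.5176, -0.0524, 0.4449]
tcp_rot: [0.987, -0.158, -0.004, -0.0]
contact_force: [0.6, 0.2, -1.5]
opening: -0.0
t23.32 tcp [517.6 -52.4 444.9] F [ 0.58  0.19 -1.51] T [-0.01  0.03  0.02] open -0.000 xhead -18.2 zax [-0.0069  0.0019 -1.    ] q [-0.3  -0.09  1.91 -0.    1.33  0.02]
[ 0.6 -1.9 17.9]
```

```bash
python3 -m jog '[{"grip":1,"x":0,"y":0,"z":10,"rx":0,"ry":0,"rz":0},{"grip":1,"x":0,"y":0,"z":8,"rx":0,"ry":0,"rz":0},{"grip":1,"x":0,"y":0,"z":0,"rx":0,"ry":0,"rz":0}]' 20
python3 -m jog '[{"grip":1,"x":0,"y":0,"z":3,"rx":0,"ry":0,"rz":0},{"grip":1,"x":0,"y":0,"z":2,"rx":0,"ry":0,"rz":0},{"grip":1,"x":0,"y":0,"z":0,"rx":0,"ry":0,"rz":0}]' 20
python3 -c "
from h import *
show()"
```

```text
time: 23.57
eef_pos: [0.5189, -0.0507, 0.4297]
tcp_rot: [0.988, -0.156, -0.001, -0.0]
contact_force: [-0.0, -0.2, -1.1]
opening: 0.002
time: 23.82
eef_pos: [0.5192, -0.0505, 0.4261]
tcp_rot: [0.988, -0.156, 0.0, 0.0]
contact_force: [0.3, 0.1, 0.8]
opening: -0.001
t23.82 tcp [519.2 -50.5 426.1] F [0.33 0.14 0.79] T [-0.02  0.05 -0.05] open -0.001 xhead -17.9 zax [ 2.e-04 -1.e-04 -1.e+00] q [-0.29 -0.07  1.93 -0.    1.29  0.02]
```

```bash
python3 -m jog '[{"grip":1,"x":0,"y":0,"z":2.5,"rx":0,"ry":0,"rz":0},{"grip":1,"x":0,"y":0,"z":0,"rx":0,"ry":0,"rz":0}]' 20
python3 -m jog '[{"grip":1,"x":0,"y":0,"z":2.5,"rx":0,"ry":0,"rz":0},{"grip":1,"x":0,"y":0,"z":0,"rx":0,"ry":0,"rz":0}]' 20
python3 -m jog '[{"grip":1,"x":0,"y":0,"z":1.5,"rx":0,"ry":0,"rz":0},{"grip":1,"x":0,"y":0,"z":0,"rx":0,"ry":0,"rz":0}]' 20
```

```text
time: 23.98
eef_pos: [0.5191, -0.0506, 0.4234]
tcp_rot: [0.988, -0.156, -0.0, 0.0]
contact_force: [-0.9, 0.3, -0.3]
opening: -0.001
time: 24.15
eef_pos: [0.5191, -0.0506, 0.421]
tcp_rot: [0.988, -0.156, 0.0, -0.0]
contact_force: [-0.3, 1.4, 1.5]
opening: 0.0
time: 24.32
eef_pos: [0.5191, -0.0507, 0.4195]
tcp_rot: [0.988, -0.156, 0.0, -0.0]
contact_force: [0.2, 0.1, -0.1]
opening: 0.002
```

```bash
python3 -m jog '[{"grip":1,"x":0,"y":0,"z":1.5,"rx":0,"ry":0,"rz":0},{"grip":1,"x":0,"y":0,"z":0,"rx":0,"ry":0,"rz":0}]' 20
python3 -m jog '[{"grip":1,"x":0,"y":0,"z":1.5,"rx":0,"ry":0,"rz":0},{"grip":1,"x":0,"y":0,"z":0,"rx":0,"ry":0,"rz":0}]' 20
python3 -m jog '[{"grip":1,"x":0,"y":0,"z":1,"rx":0,"ry":0,"rz":0},{"grip":1,"x":0,"y":0,"z":0,"rx":0,"ry":0,"rz":0}]' 20
```

```text
time: 24.48
eef_pos: [0.5191, -0.0507, 0.4179]
tcp_rot: [0.988, -0.156, -0.0, -0.0]
contact_force: [1.2, 0.4, 1.0]
opening: 0.003
time: 24.65
eef_pos: [0.5192, -0.0508, 0.417]
tcp_rot: [0.988, -0.156, 0.0, -0.0]
contact_force: [-1.0, 0.4, 2.0]
opening: 0.001
time: 24.82
eef_pos: [0.5194, -0.0508, 0.4167]
tcp_rot: [0.988, -0.156, 0.001, -0.0]
contact_force: [0.1, 1.6, 5.1]
opening: -0.0
```

The contact is stiff, at 5 N with the TCP at 0.417 m. That puts the knob top at 0.244 m, so the handle is flat. I'll retract and check once more.

```bash
python3 -m jog '[{"grip":1,"x":0,"y":0,"z":-10,"rx":0,"ry":0,"rz":0},{"grip":1,"x":0,"y":0,"z":-25,"rx":0,"ry":0,"rz":0},{"grip":1,"x":0,"y":0,"z":-35,"rx":0,"ry":0,"rz":0},{"grip":1,"x":0,"y":-35,"z":0,"rx":0,"ry":0,"rz":0},{"grip":1,"x":0,"y":-35,"z":0,"rx":0,"ry":0,"rz":0},{"grip":1,"x":0,"y":-35,"z":0,"rx":0,"ry":0,"rz":0},{"grip":1,"x":0,"y":-35,"z":0,"rx":0,"ry":0,"rz":0},{"grip":1,"x":0,"y":0,"z":0,"rx":0,"ry":0,"rz":0}]' 20
python3 -c "
from h import *
show()
s,t=cams()
k=onz(t,(280.9,202.6),.228)
cv2.imwrite('pics/f.png',np.hstack([cv2.resize(s['frame'][140:220,195:275,::-1],(395,395),interpolation=cv2.INTER_CUBIC),cv2.resize(t['frame'][180:240,245:305,::-1],(395,395),interpolation=cv2.INTER_CUBIC)]))"
```

```text
time: 25.48
eef_pos: [0.5628, 0.0865, 0.4853]
tcp_rot: [0.988, -0.154, -0.0, -0.001]
contact_force: [-0.9, -0.2, -1.0]
opening: 0.0
t25.48 tcp [562.8  86.5 485.3] F [-0.86 -0.2  -1.03] T [0.01 0.02 0.01] open 0.000 xhead -17.7 zax [-4.0e-04  1.7e-03 -1.0e+00] q [-0.03  0.    1.75  0.    1.39  0.28]
```

View pics/f.png

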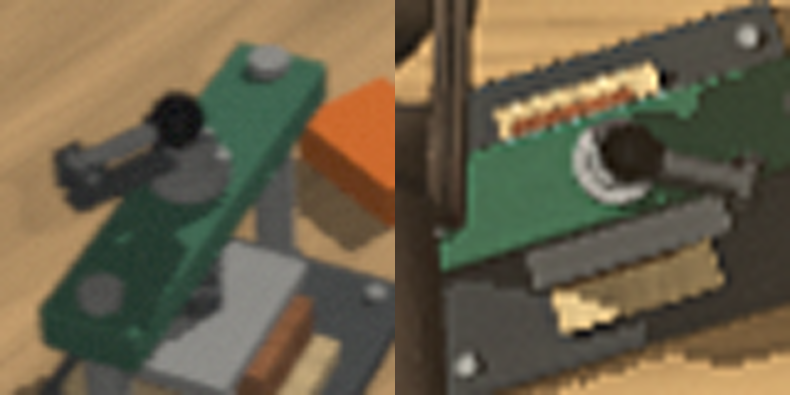

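Both views show the handle flat along the arm, the knob at (178,118) and (632,152), the crank direction unchanged, and the plate down on the block. The gripper is clear, so I'm handing in.

```bash
python3 -c "
from plant import sign_off
print(sign_off())"
```

```text
the job is handed in; nothing more can be done
None
```

I swung the handle upright before turning the crank, cranked about 5.0 rad clockwise with one regrip, folded the handle flat, let go and handed in at about 25.5 s.

- **Clamping:** The force at the knob held at about 8.5 N, then began to climb near 3.9–4.1 rad. I stopped at about 5.0 rad and 13.4 N, which is roughly 1/6 turn past contact. Contact is uncertain by about 0.1 rad. By position I am 0.9–1.1 rad past it. By force alone it would be about 1.2 rad.
- **Screw not unwound:** After the release, the top view puts the arm at −106°, which matches the 5.0 rad turned.
- **Handle flat:** A camera check put the knob about 6 mm high, at 0.234 m. Pressing with closed fingers met it at 0.244 m for the knob top, the flat height, so I took the camera reading as error.
- **Other things on the bench:** The orange and green slabs and the square showed no change, and the bottle differed only by the arm's shadow. I checked the mallet only by eye. The block looked in place.

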